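Stand the loose clay pots up in the seedling tray

TASK

Two small empty clay pots lie on their sides on the slatted wooden rack. Stand them in the wooden tray, one in each of its two empty cells, foot flat on the cell floor and mouth up like the planted pot in the middle cell. Clay is brittle, so set them down gently in the tray and do not drop them into it; leave the planted pot, the wooden dibber and the clay saucer where they are.

Things in the scene. Friction and masses are not known exactly. Their poses are not given: they have to be found in the camera images.
- pot_a: empty terracotta pot lying on its side on the rack: 52 mm high, foot 36 mm across, cone widening to 47 mm, rim band 54 mm across from 38 to 52 mm above the foot; wall 4 to 5 mm; 80 g, brittle. Origin: centre of the foot's underside; z runs from foot to mouth. At the start z lies along the rails, mouth raised 15 degrees, pointing to either end
- pot_b: empty terracotta pot lying on its side on the rack: 52 mm high, foot 36 mm across, cone widening to 47 mm, rim band 54 mm across from 38 to 52 mm above the foot; wall 4 to 5 mm; 80 g, brittle. Origin: centre of the foot's underside; z runs from foot to mouth. At the start z lies along the rails, mouth raised 15 degrees, pointing to either end; it points the other way than pot_a
- rack: fixed wooden rack, 200 by 150 mm. Two pairs of rails run along its y, centred at x = -60 and +60 mm; each pair is 42 mm over its outsides with a 22 mm gap, rail tops 45 mm above the bench, and carries one pot; crossbars along x, 33 mm high, lie under the rails at y = -50 and +50 mm. Origin: centre of the underside, z up
- tray: fixed wooden tray 312 by 108 mm, floor 6 mm thick, walls and dividers 6 mm thick and 18 mm high, three cells in a row along its x axis, centred at x = -101.5, 0 and +101.5 mm. The middle cell holds the planted pot, the two end cells are empty. Origin: centre of the underside, z up
- cell_near (a point): centre of the floor of the empty tray cell at the -x (nearer the robot) end of the tray; the cell is about 97 mm by 96 mm inside with walls reaching 12 mm above this floor. Axes as the tray's
- cell_far (a point): centre of the floor of the empty tray cell at the +x (farther from the robot) end of the tray; the cell is about 97 mm by 96 mm inside with walls reaching 12 mm above this floor. Axes as the tray's
- seedling_pot: small terracotta pot of the same outside size, filled with soil and a seedling (65 to 75 mm high with its leaves), standing mouth up in the tray's middle cell; to be left alone. Origin: centre of its underside
- dibber: turned wooden dibber lying on the bench along its x axis, between rack and tray, 138 mm long, 28 mm thick; origin at its pointed end, on its axis. Leave alone
- saucer: clay saucer 110 mm across, 18 mm high, beyond rack and tray. Leave alone
Mind the look-alikes: they are no part of the job. Leave any blue or grey look-alike of the pot_a alone. What is shaped like the pot_b but grey is not meant.

How it is judged:
At the end, for the whole second after the job is handed in: One pot stands in each empty cell (foot centre within 32 mm of the cell centre along each tray axis, which the cell walls give), mouth up with its axis within 0.12 rad of vertical, foot within 6 mm of the cell floor, both at rest and released ((((x of pot_a in the frame of cell_near between -0.032 and 0.032 m and y of pot_a in the frame of cell_near between -0.032 and 0.032 m) and (x of pot_b in the frame of cell_far between -0.032 and 0.032 m and y of pot_b in the frame of cell_far between -0.032 and 0.032 m)) or ((x of pot_b in the frame of cell_near between -0.032 and 0.032 m and y of pot_b in the frame of cell_near between -0.032 and 0.032 m) and (x of pot_a in the frame of cell_far between -0.032 and 0.032 m and y of pot_a in the frame of cell_far between -0.032 and 0.032 m))) and angle between each of pot_a, pot_b's own z axis and vertical below 0.12 rad and z of each of pot_a, pot_b in the frame of cell_near below 0.006 m and linear speed of each of pot_a, pot_b below 0.02 m/s and angular speed of each of pot_a, pot_b below 0.2 rad/s); the robot touches nothing.
It fails at once if a clay pot was dropped into its cell: its foot came within 40 mm of the cell centre at over 0.65 m/s (a fall of more than about 20 mm) ((distance between pot_a and cell_near below 0.04 m and linear speed of pot_a above 0.65 m/s) or (distance between pot_a and cell_far below 0.04 m and linear speed of pot_a above 0.65 m/s) or (distance between pot_b and cell_near below 0.04 m and linear speed of pot_b above 0.65 m/s) or (distance between pot_b and cell_far below 0.04 m and linear speed of pot_b above 0.65 m/s)).
It fails at once if a clay pot struck the tray with more than 35 N (rammed) (contact force between any of pot_a, pot_b and tray above 35 N).
It fails at once if the planted pot was shifted more than 20 mm or tipped over (distance of seedling_pot from where it was at the start of the episode above 0.02 m or angle between seedling_pot's own z axis and vertical above 0.35 rad).
It fails at once if the saucer was shifted more than 30 mm or the dibber more than 50 mm (distance of dibber from where it was at the start of the episode above 0.05 m or distance of saucer from where it was at the start of the episode above 0.03 m).
It also fails if it takes over 61 s, if anything falls off the work surface, if the arm or the gripper's body presses on something with over 40 N, if the wrist force passes 120 N, or if a joint passes its speed limit or range.

ROBOT

A 7-joint arm with a two-finger parallel gripper is mounted at the origin on the work surface. World frame = base frame: x ahead of the robot, y to its left, z up, the work surface at z = 0. Lengths are in m, angles in rad, forces in N, time in s.
With the tool pointing down it reaches from about 0.425 to 0.975 m from the base axis. Payload 16.7 kg.
Tool frame: the origin (TCP) lies at the very end of the fingers, on their centre line; the grasp point (between the pads) lies 19 mm behind it; z points along the fingers, y is the direction in which the jaws open and shut (so a half turn about z gives the same grasp; the last joint's range is limited). The gripper opens to 85 mm and grips with 20 to 120 N. Pads are 22 mm wide; open, the fingers measure 114 mm over their backs; the gripper's body (76 mm by 85 mm) begins 54 mm behind the grasp point. The pads swing forward as they close: fully open they stand 13 mm farther back than shut.
Start: joints at [1.048, 0.426, 0.074, 1.606, -0.034, 1.111, -0.067], TCP at [0.246, -0.629, 0.231] pointing down, gripper open.
Joint ranges: [-2.85, 2.85], [-0.5, 2.14], [-1.23, 1.37], [0.21, 2.46], [-1.02, 4.16], [0.16, 2.05], [-2.73, 2.73]. Speed limits (rad/s): [1.89, 1.89, 2.39, 2.39, 3.01, 3.01, 3.01].

INTERFACE

Orientations are given as a unit quaternion [x, y, z, w].
In Python, from workcell import state, camera, calibration, sign_off gives the robot as it stands. The module is installed in compiled form; this text tells all that it offers.
- The arm moves only by the shell command python3 -m jog 'ROWS'. ROWS is JSON, a list of rows, each an object of numbers: "dx", "dy", "dz": the shift along the tool's x, y, z in cm; "rx", "ry", "rz": the turn, a rotation vector about the tool's x, y, z in rad; "fingers": the finger opening in cm, from 0 to 8.54. A call has 1 to 8 rows; each row shifts and turns the commanded pose from where the row before left it, along the tool's axes as they then stand; what a row does not reach is not made up. A row lasts 1/10 s, in which the tool goes at most 50 mm and 8.59 degrees, less where a joint would pass 70% of its speed; a pose out of reach is approached as far as the arm can. A call with a gripper value outside its range is refused whole. The fingers move at their own pace and stop on an object; the grip force is fixed at half the most. Time passes only in rows, so rows that do not move let the fingers close. It gives the time, the measured TCP pose, the force and the opening at its end, in the units of the state.
- state(): the state, without advancing time (a new reading comes with each control period).
- camera(name): name is "side" or "top"; returns the picture (480x640x3 uint8, red, green, blue); there is no depth.
- calibration(name): a dict with "fx", "fy", "cx", "cy" (pixels), "rvec" (rotation vector, rad) and "tvec" (3), from world to camera coordinates, as OpenCV has them. Camera axes: x right, y down, z forward; pixel columns grow to the right and rows downward; lengths in m; the calibration is good to about 2 mm. A picture is of the moment at which its call begins. calibration takes no time and is no camera call.
- sign_off(): hands the job in, once; it reports no verdict.
The state is a dict: "time": time; "joints": joint angles; "qvel": joint speeds; "joint_efforts": joint torques, N m; "tcp_pos": TCP position; "tool_rot": TCP orientation; "contact_force": force on the tool from outside, world axes, zero at the start; "torque": the same for the moment, N m; "grip_width": opening from 0.0 (shut) to 1.0 (fully open).
Only numpy, scipy, OpenCV 4.12 (cv2) and the standard library are available. Lean on these libraries where they do the work, as an engineer would, in place of code of your own. Each camera call takes 0.05 s, during which the arm holds its last target.

## Working session

There is one attempt and no reset: what is moved stays moved. The work goes in short steps, Python scripts to look and compute and a shell command to move; the robot and the scene stay as the last step left them, time stands still between calls to the robot, and variables do not carry over. Pictures are saved under pics/ and viewed, and the job is handed in when it is done.

```bash
mkdir -p pics; python3 - <<'E'
from workcell import state,camera,calibration
import cv2
s=state();print({k:s[k] for k in('time','tcp_pos','tool_rot','grip_width','contact_force')})
for n in('side','top'):
    c=calibration(n);print(n,c);cv2.imwrite(f'pics/{n}0.png',camera(n)[:,:,::-1])
E
```

```text
{'time': 0.0, 'tcp_pos': array([ 0.24567041, -0.62825577,  0.23060492]), 'tool_rot': array([ 9.82680521e-01,  1.85306625e-01, -1.75509574e-04, -6.45640549e-04]), 'grip_width': 0.9981579074017852, 'contact_force': array([-0.31801634,  0.18808354, -1.17804317])}
side {'fx': 529.3781696777787, 'fy': 529.3781696777787, 'cx': 317.4123926491616, 'cy': 240.6668363070951, 'rvec': array([ 2.26251825, -0.34592169,  0.16746229]), 'tvec': array([-0.5708067 ,  0.1820587 ,  0.66388517])}
top {'fx': 495.1899522797739, 'fy': 495.1899522797739, 'cx': 331.24734506544536, 'cy': 229.4154593062814, 'rvec': array([ 2.14999616, -2.16206255,  0.15471515]), 'tvec': array([0.02782423, 0.57806989, 0.74816373])}
```

View pics/side0.png

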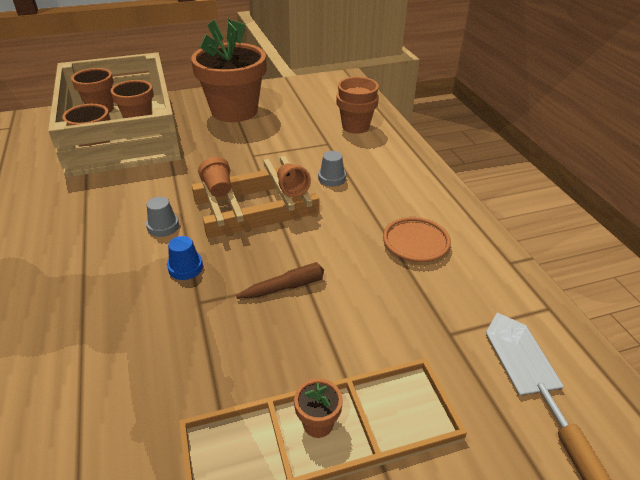

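View pics/top0.png

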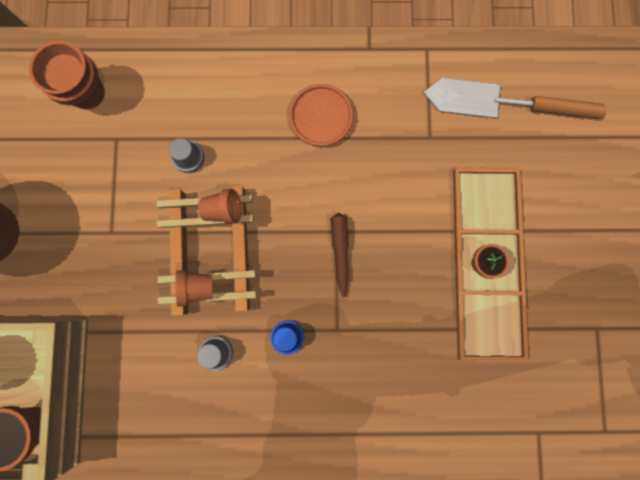

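Candidates for the pots: terracotta ones on the rack, top view (220,207) and (193,287). Look-alikes are the grey cups at (186,155) and (215,352), the blue cup at (287,337), the stacked pots at (65,72) and the crate pots. Only the two terracotta pots on the rack fit "terracotta, lying on the slatted rack". I'll confirm that in an enlarged crop and measure.

```bash
cat > h.py <<'E'
import numpy as np,cv2
from workcell import state,camera,calibration
def cam(n):
    c=calibration(n);K=np.array([[c['fx'],0,c['cx']],[0,c['fy'],c['cy']],[0,0,1]]);R=cv2.Rodrigues(c['rvec'])[0];return K,R,c['tvec']
def plane(n,px,z):
    K,R,t=cam(n);px=np.atleast_2d(px).astype(float);d=(R.T@np.linalg.inv(K)@np.c_[px,np.ones(len(px))].T).T;o=-R.T@t
    return o+d*((z-o[2])/d[:,2])[:,None]
def proj(n,P):
    K,R,t=cam(n);q=(K@(R@np.atleast_2d(P).T+t[:,None])).T;return q[:,:2]/q[:,2:]
def tri(p1,p2,a='side',b='top'):
    Ps=[np.array(cam(n)[0]@np.c_[cam(n)[1],cam(n)[2]]) for n in(a,b)]
    X=cv2.triangulatePoints(Ps[0],Ps[1],np.array(p1,float).reshape(2,1),np.array(p2,float).reshape(2,1));return (X[:3]/X[3]).ravel()
E
python3 - <<'E'
from h import *
t=cv2.imread('pics/top0.png');s=cv2.imread('pics/side0.png')
cv2.imwrite('pics/c_top.png',cv2.resize(t[175:325,140:300],None,fx=5,fy=5,interpolation=cv2.INTER_CUBIC)[:600*5//5*1+150,:800])
cv2.imwrite('pics/c_side.png',cv2.resize(s[140:250,180:340],None,fx=5,fy=5,interpolation=cv2.INTER_CUBIC))
cv2.imwrite('pics/c_tray.png',cv2.resize(t[160:370,440:550],None,fx=2.8,fy=2.8,interpolation=cv2.INTER_CUBIC))
for n,im in(('top',t),('side',s)):
    h=cv2.cvtColor(im,cv2.COLOR_BGR2HSV);m=cv2.inRange(h,(3,130,60),(10,255,255))
    m[:, :]=cv2.morphologyEx(m,cv2.MORPH_OPEN,np.ones((3,3)))
    for i,(x,y,w,hh,a) in enumerate(cv2.connectedComponentsWithStats(m)[2]):
        if a>80:print(n,x,y,w,hh,a)
print('tray corners z.024');print(plane('top',[(456,168),(521,168),(527,358),(460,358)],.024).round(4))
E
```

```text
top 0 0 640 480 297809
top 30 41 65 63 2908
top 289 85 64 61 3062
top 199 190 42 33 1043
top 332 216 15 67 544
top 473 246 21 32 195
top 495 255 14 22 96
top 176 271 36 35 958
top 0 408 32 63 510
side 0 0 640 480 307200
tray corners z.024
[[ 0.6815 -0.1821  0.024 ]
 [ 0.681  -0.2897  0.024 ]
 [ 0.375  -0.2815  0.024 ]
 [ 0.3758 -0.1762  0.024 ]]
```

```bash
python3 - <<'E'
from h import *
t=cv2.imread('pics/top0.png')
cv2.imwrite('pics/c_top2.png',cv2.resize(t[180:325,150:265],None,fx=4,fy=4,interpolation=cv2.INTER_CUBIC))
E
```

```text
(no output)
```

View pics/c_top2.png

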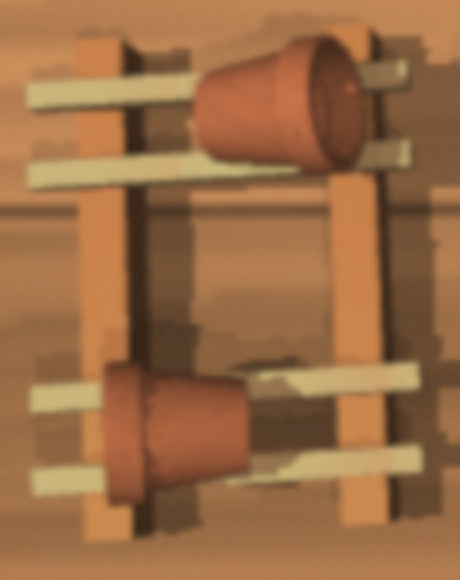

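View pics/c_side.png

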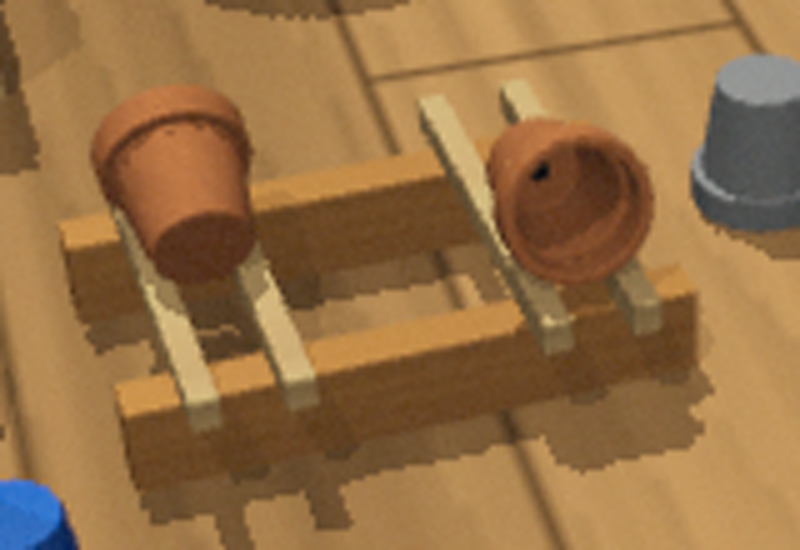

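View pics/c_tray.png

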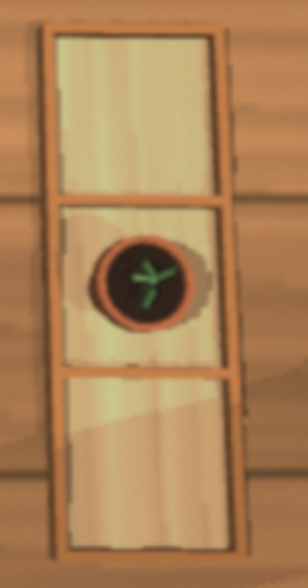

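```bash
python3 - <<'E'
from h import *
def c(pts):return [(150+x/4,180+y/4) for x,y in pts]
def cs(pts):return [(180+x/5,140+y/5) for x,y in pts]
for nm,p in(('far',[(28,82),(28,188),(402,62),(402,168)]),('near',[(32,388),(32,496),(416,365),(418,472)])):
    P=plane('top',c(p),.045);print(nm,P.round(4).tolist())
    l=(P[0]+P[1])/2;r=(P[2]+P[3])/2;d=r-l;print(' center',((l+r)/2).round(4),'len',np.linalg.norm(d),'yaw of rail dir vs -y deg',np.degrees(np.arctan2(d[0],-d[1])),'width',np.linalg.norm(P[0]-P[1]))
# side rail ends (top face near corners)
print('side rails far:',plane('side',cs([(543,322),(575,318),(632,302),(660,298),(422,98),(500,88)]),.045).round(4).tolist())
# rim: top/bot silhouette of rim band & foot
print('near rim front edge',plane('top',c([(105,433)]),.070),'band inner',plane('top',c([(146,433)]),.070),'foot',plane('top',c([(248,434)]),.064))
print('near rim sides',plane('top',c([(125,363),(125,503)]),.070).round(4).tolist())
print('far foot',plane('top',c([(196,108)]),.060),'band inner top/bottom',plane('top',c([(283,45),(285,165)]),.067).round(4).tolist(), 'mouth',plane('top',c([(325,36),(345,170)]),.0725).round(4).tolist())
P=plane('top',[(456,168),(521,168),(527,358),(460,358)],.024);print('tray ctr',P.mean(0),'x dir',(P[0]+P[1]-P[2]-P[3])/2,'w',np.linalg.norm(P[0]-P[1]),np.linalg.norm(P[2]-P[3]))
E
```

```text
far [[0.625, 0.3004, 0.045], [0.5826, 0.2987, 0.045], [0.6324, 0.1526, 0.045], [0.5898, 0.1519, 0.045]]
 center [0.6074 0.2259 0.045 ] len 0.14743117326928717 yaw of rail dir vs -y deg 2.8479771729211705 width 0.04243283622919705
near [[0.5042, 0.2939, 0.045], [0.4628, 0.2922, 0.045], [0.5123, 0.1453, 0.045], [0.471, 0.1439, 0.045]]
 center [0.4876 0.2188 0.045 ] len 0.1486973263764931 yaw of rail dir vs -y deg 3.1385914433020847 width 0.041475703442949256
side rails far: [[0.5956, 0.1501, 0.045], [0.6064, 0.1491, 0.045], [0.6271, 0.1521, 0.045], [0.6368, 0.1515, 0.045], [0.5889, 0.2971, 0.045], [0.6184, 0.2954, 0.045]]
near rim front edge [[0.48626314 0.25752861 0.07      ]] band inner [[0.48617072 0.2422183  0.07      ]] foot [[0.48567042 0.20547604 0.064     ]]
near rim sides [[0.5124, 0.251, 0.07], [0.4603, 0.2492, 0.07]]
far foot [[0.6114759  0.22979498 0.06      ]] band inner top/bottom [[0.6347, 0.1952, 0.067], [0.5879, 0.1933, 0.067]] mouth [[0.637, 0.178, 0.0725], [0.585, 0.1693, 0.0725]]
tray ctr [ 0.52832843 -0.23238194  0.024     ] x dir [ 0.30585269 -0.00707085  0.        ] w 0.10765089276846795 0.10539225994964674
```

```bash
cat > plan.py <<'E'
import sys,json
from h import *
from scipy.spatial.transform import Rotation as Ro
# args: x y z(TCP) yaw_deg(tool y heading) lean_deg(ry after) 
def Rt(yaw,th):
    a=np.radians(yaw);y=np.array([np.cos(a),np.sin(a),0]);z=np.array([0,0,-1.]);x=np.cross(y,z)
    return Ro.from_matrix(np.c_[x,y,z])*Ro.from_rotvec([0,np.radians(th),0])
if __name__=='__main__':
    s=state();R0=Ro.from_quat(s['tool_rot']);p=np.array(s['tcp_pos'])
    x,y,z,yaw,th=map(float,sys.argv[1:6]);R1=Rt(yaw,th)
    rv=(R0.inv()*R1).as_rotvec();d=np.array([x,y,z])-p
    print('t',s['time'],'p',p.round(4),'grip',round(s['grip_width'],3),'F',np.round(s['contact_force'],1))
    print('rot first',rv.round(3),'|deg|',np.degrees(np.linalg.norm(rv)).round(1))
    print('shift cm, present axes',(R0.inv().apply(d)*100).round(2),' after turn',(R1.inv().apply(d)*100).round(2))
    print('q',np.round(s['joints'],2))
E
python3 - <<'E'
from h import *;from plan import Rt
print(tri((295,181),(234.25,205.75)),'far mouth tri')
for n in('top','side'):
  K,R,t=cam(n);print(n,'cam at',(-R.T@t).round(3))
for nm,g,yaw,th in(('near',[.487,.250,.071],3,-30),('far',[.610,.179,.071],3,30)):
  z=Rt(yaw,th).as_matrix()[:,2];print(nm,'tcp',np.array(g)+.022*z,'pre',np.array(g)+(.022-.10)*z)
E
python3 plan.py .3 -.3 .25 3 0
```

```text
[0.61222288 0.17246177 0.07360381] far mouth tri
top cam at [0.473 0.032 0.819]
side cam at [ 0.425 -0.537  0.576]
near tcp [0.4875757  0.23901508 0.05194744] pre [0.4849589  0.28894655 0.13854998]
far tcp [0.6094243  0.18998492 0.05194744] pre [0.6120411  0.14005345 0.13854998]
t 0.1 p [ 0.2457 -0.6283  0.2306] grip 0.998 F [ 0.1 -0.1  0.2]
rot first [-1.00e-03 -1.00e-03 -1.25e+00] |deg| 71.6
shift cm, present axes [ 17.02 -28.6   -1.9 ]  after turn [32.5   7.14 -1.94]
q [ 1.05  0.43  0.07  1.61 -0.03  1.11 -0.07]
```

```bash
python3 plan.py .55 -.3 .25 3 0
```

```text
t 0.1 p [ 0.2457 -0.6283  0.2306] grip 0.998 F [ 0.1 -0.1  0.2]
rot first [-1.00e-03 -1.00e-03 -1.25e+00] |deg| 71.6
shift cm, present axes [ 40.3  -19.49  -1.92]  after turn [31.19 32.11 -1.94]
q [ 1.05  0.43  0.07  1.61 -0.03  1.11 -0.07]
```

```bash
python3 -m jog '[{"dx":3,"dy":-1.5,"dz":-0.2},{"dx":3,"dy":-1.5,"dz":-0.2},{"dx":3,"dy":-1.5,"dz":-0.2},{"dx":3,"dy":-1.5,"dz":-0.2},{"dx":3,"dy":-1.5,"dz":-0.2},{"dx":3,"dy":-1.5,"dz":-0.2},{"dx":3,"dy":-1.5,"dz":-0.2},{"dx":3,"dy":-1.5,"dz":-0.2}]' ; python3 plan.py .55 -.3 .25 3 0
```

```text
t 0.1 p [ 0.2457 -0.6283  0.2306] grip 0.998 F [ 0.1 -0.1  0.2]
rot first [-1.00e-03 -1.00e-03 -1.25e+00] |deg| 71.6
shift cm, present axes [ 40.3  -19.49  -1.92]  after turn [31.19 32.11 -1.94]
q [ 1.05  0.43  0.07  1.61 -0.03  1.11 -0.07]schema error: expected keys dx, dy, dz, rx, ry, rz, fingers
```

```bash
python3 -m jog '[{"dx":3,"dy":-1.5,"dz":-0.2,"rx":0,"ry":0,"rz":0,"fingers":8.5},{"dx":3,"dy":-1.5,"dz":-0.2,"rx":0,"ry":0,"rz":0,"fingers":8.5},{"dx":3,"dy":-1.5,"dz":-0.2,"rx":0,"ry":0,"rz":0,"fingers":8.5},{"dx":3,"dy":-1.5,"dz":-0.2,"rx":0,"ry":0,"rz":0,"fingers":8.5},{"dx":3,"dy":-1.5,"dz":-0.2,"rx":0,"ry":0,"rz":0,"fingers":8.5},{"dx":3,"dy":-1.5,"dz":-0.2,"rx":0,"ry":0,"rz":0,"fingers":8.5},{"dx":3,"dy":-1.5,"dz":-0.2,"rx":0,"ry":0,"rz":0,"fingers":8.5},{"dx":3,"dy":-1.5,"dz":-0.2,"rx":0,"ry":0,"rz":0,"fingers":8.5}]' ; python3 plan.py .55 -.3 .25 3 0
```

```text
time: 0.9
tcp_pos: [0.4263, -0.4282, 0.2472]
tool_rot: [0.983, 0.185, -0.0, -0.0]
contact_force: [0.1, 0.2, 0.1]
grip_width: 0.996
t 0.9 p [ 0.4263 -0.4282  0.2472] grip 0.996 F [0.1 0.2 0.1]
rot first [-1.00e-03 -0.00e+00 -1.25e+00] |deg| 71.6
shift cm, present axes [16.19 -7.44 -0.28]  after turn [12.16 13.03 -0.28]
q [ 0.7   0.3  -0.03  1.75  0.01  1.09 -0.53]
```

```bash
python3 -m jog '[{"dx":2.5,"dy":0,"dz":0,"rx":0,"ry":0,"rz":-0.14,"fingers":8.5},{"dx":2.5,"dy":0,"dz":0,"rx":0,"ry":0,"rz":-0.14,"fingers":8.5},{"dx":2.5,"dy":0,"dz":0,"rx":0,"ry":0,"rz":-0.14,"fingers":8.5},{"dx":2.5,"dy":0,"dz":0,"rx":0,"ry":0,"rz":-0.14,"fingers":8.5},{"dx":2.5,"dy":0,"dz":0,"rx":0,"ry":0,"rz":-0.14,"fingers":8.5},{"dx":2.5,"dy":0,"dz":0,"rx":0,"ry":0,"rz":-0.14,"fingers":8.5},{"dx":2.5,"dy":0,"dz":0,"rx":0,"ry":0,"rz":-0.14,"fingers":8.5},{"dx":2.5,"dy":0,"dz":0,"rx":0,"ry":0,"rz":-0.13,"fingers":8.5}]' ; python3 plan.py .485 .289 .22 3 0
```

```text
time: 1.7
tcp_pos: [0.5495, -0.2842, 0.2469]
tool_rot: [0.736, 0.677, -0.0, -0.0]
contact_force: [0.4, -0.5, 0.6]
grip_width: 1.0
t 1.7 p [ 0.5495 -0.2842  0.2469] grip 1.0 F [ 0.4 -0.5  0.6]
rot first [-0.001 -0.    -0.135] |deg| 7.7
shift cm, present axes [ 56.6  -11.13   2.71]  after turn [57.58 -3.44  2.69]
q [ 0.61  0.34 -0.3   1.7   0.11  1.12  0.2 ]
```

```bash
python3 -m jog '[{"dx":0,"dy":0,"dz":0,"rx":0,"ry":0,"rz":-0.135,"fingers":8.5},{"dx":4,"dy":-0.2,"dz":0,"rx":0,"ry":0,"rz":0,"fingers":8.5},{"dx":4,"dy":-0.2,"dz":0,"rx":0,"ry":0,"rz":0,"fingers":8.5},{"dx":4,"dy":-0.2,"dz":0,"rx":0,"ry":0,"rz":0,"fingers":8.5},{"dx":4,"dy":-0.2,"dz":0,"rx":0,"ry":0,"rz":0,"fingers":8.5},{"dx":4,"dy":-0.2,"dz":0,"rx":0,"ry":0,"rz":0,"fingers":8.5},{"dx":4,"dy":-0.2,"dz":0,"rx":0,"ry":0,"rz":0,"fingers":8.5},{"dx":4,"dy":-0.2,"dz":0,"rx":0,"ry":0,"rz":0,"fingers":8.5}]' ; python3 -m jog '[{"dx":4,"dy":-0.2,"dz":0,"rx":0,"ry":0,"rz":0,"fingers":8.5},{"dx":4,"dy":-0.2,"dz":0,"rx":0,"ry":0,"rz":0,"fingers":8.5},{"dx":4,"dy":-0.2,"dz":0,"rx":0,"ry":0,"rz":0,"fingers":8.5},{"dx":4,"dy":-0.2,"dz":0,"rx":0,"ry":0,"rz":0,"fingers":8.5},{"dx":4,"dy":-0.2,"dz":0,"rx":0,"ry":0,"rz":0,"fingers":8.5},{"dx":4,"dy":-0.2,"dz":0,"rx":0,"ry":0,"rz":0,"fingers":8.5},{"dx":4,"dy":-0.2,"dz":0,"rx":0,"ry":0,"rz":0,"fingers":8.5}]'; python3 plan.py .485 .289 .2 3 -30
```

```text
time: 2.5
tcp_pos: [0.5214, -0.0047, 0.2472]
tool_rot: [0.69, 0.723, -0.0, -0.0]
contact_force: [0.2, 0.0, -0.5]
grip_width: 0.996
time: 3.2
tcp_pos: [0.4944, 0.2742, 0.2472]
tool_rot: [0.69, 0.723, -0.0, 0.0]
contact_force: [1.9, -0.6, -0.1]
grip_width: 0.993
t 3.2 p [0.4944 0.2742 0.2472] grip 0.993 F [ 1.9 -0.6 -0.1]
rot first [-0.002 -0.523 -0.006] |deg| 30.0
shift cm, present axes [ 1.52 -0.87  4.72]  after turn [ 3.68 -0.86  3.33]
q [-0.1   0.29 -0.63  1.81  0.19  1.1  -0.75]
```

Tilt 30° toward the mouth side, then approach the pre-grasp point.

```bash
python3 -m jog '[{"dx":0,"dy":0,"dz":0,"rx":0,"ry":-0.13,"rz":0,"fingers":8.5},{"dx":0,"dy":0,"dz":0,"rx":0,"ry":-0.13,"rz":0,"fingers":8.5},{"dx":0,"dy":0,"dz":0,"rx":0,"ry":-0.13,"rz":0,"fingers":8.5},{"dx":0,"dy":0,"dz":0,"rx":0,"ry":-0.133,"rz":0,"fingers":8.5},{"dx":1.3,"dy":-0.3,"dz":2,"rx":0,"ry":0,"rz":0,"fingers":8.5},{"dx":1.3,"dy":-0.3,"dz":2,"rx":0,"ry":0,"rz":0,"fingers":8.5},{"dx":1.3,"dy":-0.3,"dz":2,"rx":0,"ry":0,"rz":0,"fingers":8.5}]'; python3 plan.py .485 .289 .1386 3 -30;  python3 - <<'E'
from h import *
cv2.imwrite('pics/s1.png',cv2.resize(camera('side')[100:280,140:380,::-1],None,fx=3,fy=3))
E
```

```text
time: 3.9
tcp_pos: [0.4853, 0.2765, 0.1745]
tool_rot: [0.667, 0.699, -0.179, 0.187]
contact_force: [-0.2, 0.1, -0.2]
grip_width: 0.995
t 3.9 p [0.4853 0.2765 0.1745] grip 0.995 F [-0.2  0.1 -0.2]
rot first [-0.003 -0.    -0.004] |deg| 0.3
shift cm, present axes [2.87 0.04 2.49]  after turn [2.87 0.04 2.49]
q [-0.45  0.55 -0.54  1.72  0.57  1.44 -1.16]
```

View pics/s1.png

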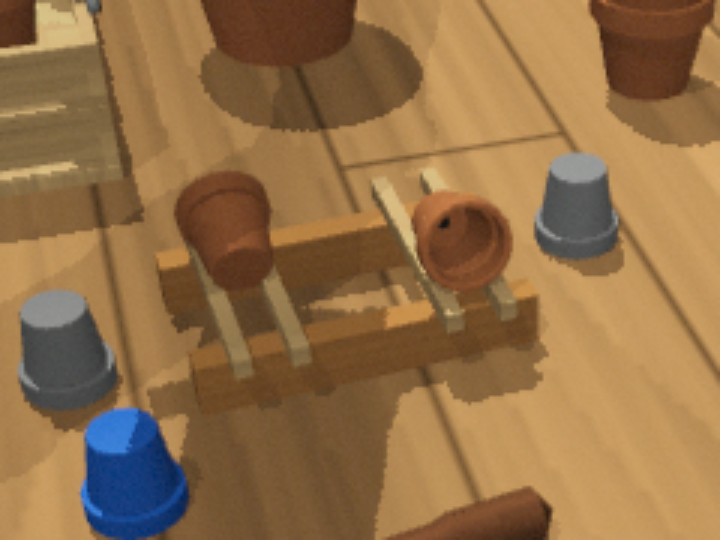

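```bash
python3 - <<'E'
from h import *
print(proj('side',[[.4853,.2765,.1745]]),proj('top',[[.4853,.2765,.1745]]))
s=camera('side')[:,:,::-1].copy();t=camera('top')[:,:,::-1].copy()
for n,im in(('side',s),('top',t)):
    u=proj(n,[[.4853,.2765,.1745]])[0];cv2.circle(im,tuple(int(v) for v in u),3,(255,0,255),1)
cv2.imwrite('pics/b2.png',np.hstack([cv2.resize(s[:300,80:400],None,fx=1.25,fy=1.25),cv2.resize(t[130:430,80:400],None,fx=1.25,fy=1.25)]))
E
```

```text
[[200.4615716  107.92273996]] [[136.97247436 287.7788172 ]]
```

View pics/b2.png

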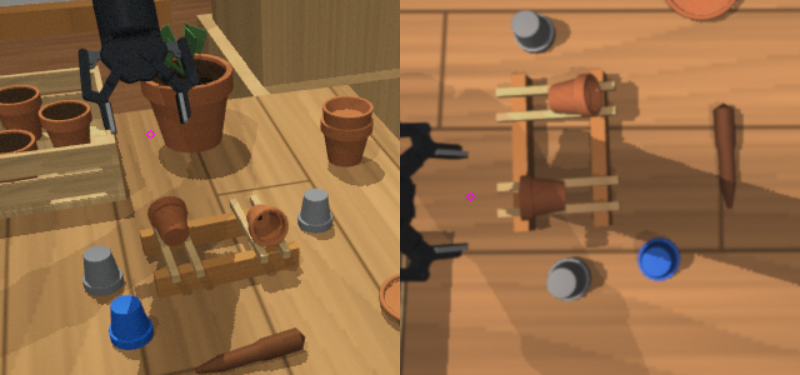

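Gripper is centred on the near pot (midway between fingers at the marker). Approach.

```bash
python3 -m jog '[{"dx":1.4,"dy":0,"dz":1.2,"rx":0,"ry":0,"rz":0,"fingers":8.5},{"dx":1.5,"dy":0,"dz":1.3,"rx":0,"ry":0,"rz":0,"fingers":8.5},{"dx":0,"dy":0,"dz":2,"rx":0,"ry":0,"rz":0,"fingers":8.5},{"dx":0,"dy":0,"dz":2,"rx":0,"ry":0,"rz":0,"fingers":8.5},{"dx":0,"dy":0,"dz":2,"rx":0,"ry":0,"rz":0,"fingers":8.5},{"dx":0,"dy":0,"dz":2,"rx":0,"ry":0,"rz":0,"fingers":8.5},{"dx":0,"dy":0,"dz":1,"rx":0,"ry":0,"rz":0,"fingers":8.5}]'; python3 plan.py .4876 .239 .052 3 -30;  python3 - <<'E'
from h import *
s=camera('side')[:,:,::-1].copy();t=camera('top')[:,:,::-1].copy()
cv2.imwrite('pics/b3.png',np.hstack([cv2.resize(s[80:280,130:290],None,fx=2.5,fy=2.5),cv2.resize(t[200:400,110:270],None,fx=2.5,fy=2.5)]))
E
```

```text
time: 4.75
tcp_pos: [0.487, 0.243, 0.0602]
tool_rot: [0.667, 0.699, -0.179, 0.187]
contact_force: [-0.8, -0.4, -0.2]
grip_width: 0.996
t 4.75 p [0.487  0.243  0.0602] grip 0.996 F [-0.8 -0.4 -0.2]
rot first [-0.004  0.    -0.005] |deg| 0.3
shift cm, present axes [0.06 0.05 0.92]  after turn [0.06 0.04 0.92]
q [-0.44  0.66 -0.5   1.82  0.67  1.25 -1.25]
```

View pics/b3.png

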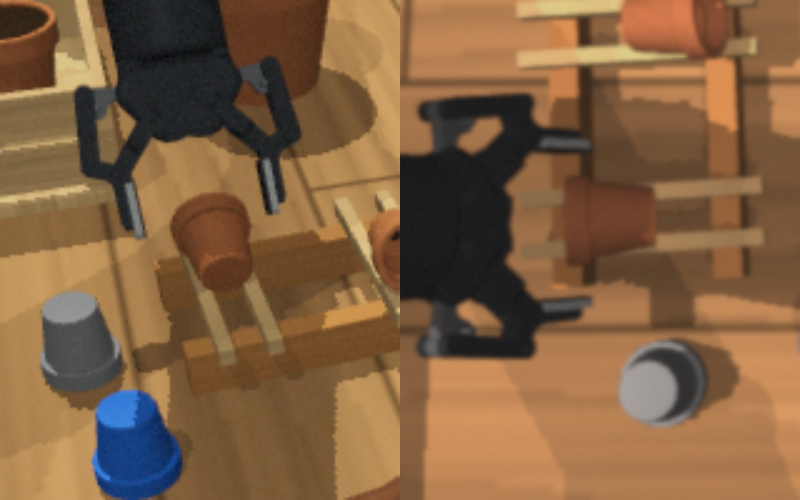

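```bash
python3 -m jog '[{"dx":0,"dy":0,"dz":0.9,"rx":0,"ry":0,"rz":0,"fingers":8.5},{"dx":0,"dy":0,"dz":0,"rx":0,"ry":0,"rz":0,"fingers":6.5},{"dx":0,"dy":0,"dz":0,"rx":0,"ry":0,"rz":0,"fingers":5.8},{"dx":0,"dy":0,"dz":0,"rx":0,"ry":0,"rz":0,"fingers":5.6},{"dx":0,"dy":0,"dz":0,"rx":0,"ry":0,"rz":0,"fingers":5.6}]'; python3 plan.py .4876 .239 .052 3 -30;  python3 - <<'E'
from h import *
s=camera('side')[:,:,::-1].copy();t=camera('top')[:,:,::-1].copy()
cv2.imwrite('pics/b4.png',np.hstack([cv2.resize(s[80:280,130:290],None,fx=2.5,fy=2.5),cv2.resize(t[200:400,110:270],None,fx=2.5,fy=2.5)]))
E
```

```text
time: 5.35
tcp_pos: [0.4876, 0.2399, 0.0543]
tool_rot: [0.667, 0.699, -0.178, 0.187]
contact_force: [1.2, 0.6, -0.6]
grip_width: 0.656
t 5.35 p [0.4876 0.2399 0.0543] grip 0.656 F [ 1.2  0.6 -0.6]
rot first [-0.002 -0.001 -0.005] |deg| 0.3
shift cm, present axes [ 0.04 -0.    0.24]  after turn [ 0.04 -0.    0.24]
q [-0.44  0.67 -0.49  1.83  0.67  1.24 -1.25]
```

View pics/b4.png

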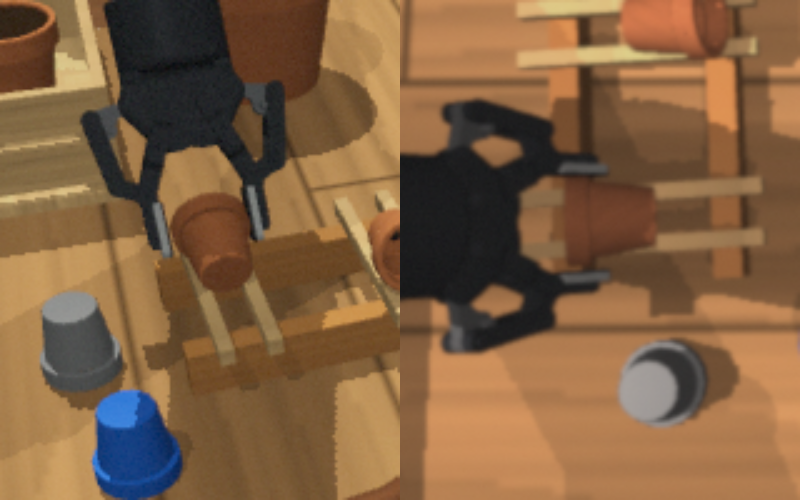

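```bash
python3 -m jog '[{"dx":0.2,"dy":0,"dz":0.2,"rx":0,"ry":0,"rz":0,"fingers":5.6},{"dx":0,"dy":0,"dz":0,"rx":0,"ry":0,"rz":0,"fingers":5.0},{"dx":0,"dy":0,"dz":0,"rx":0,"ry":0,"rz":0,"fingers":4.0},{"dx":0,"dy":0,"dz":0,"rx":0,"ry":0,"rz":0,"fingers":3.5},{"dx":0,"dy":0,"dz":0,"rx":0,"ry":0,"rz":0,"fingers":3.5}]'; python3 plan.py .4876 .239 .052 3 -30;  python3 - <<'E'
from h import *
s=camera('side')[:,:,::-1].copy();t=camera('top')[:,:,::-1].copy()
cv2.imwrite('pics/b5.png',np.hstack([cv2.resize(s[80:280,130:290],None,fx=2.5,fy=2.5),cv2.resize(t[200:400,110:270],None,fx=2.5,fy=2.5)]))
E
```

```text
time: 5.95
tcp_pos: [0.4876, 0.2404, 0.0513]
tool_rot: [0.667, 0.699, -0.178, 0.187]
contact_force: [2.6, 2.0, 1.7]
grip_width: 0.605
t 5.95 p [0.4876 0.2404 0.0513] grip 0.605 F [2.6 2.  1.7]
rot first [-0.002 -0.001 -0.005] |deg| 0.3
shift cm, present axes [-0.15 -0.    0.01]  after turn [-0.15 -0.    0.01]
q [-0.44  0.67 -0.49  1.83  0.68  1.24 -1.26]
```

View pics/b5.png

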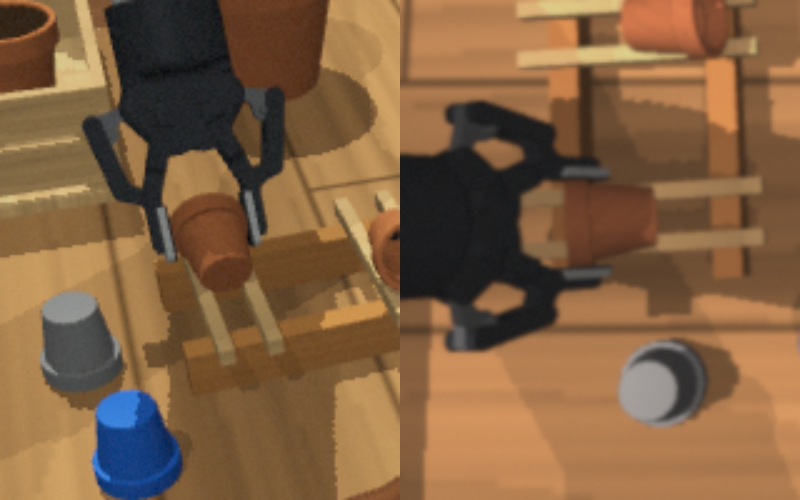

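Jaws hold at 52 mm on the rim. Lift.

```bash
python3 -m jog '[{"dx":0,"dy":0,"dz":0,"rx":0,"ry":0,"rz":0,"fingers":3.5},{"dx":0.5,"dy":0,"dz":-0.9,"rx":0,"ry":0,"rz":0,"fingers":3.5},{"dx":1,"dy":0,"dz":-1.7,"rx":0,"ry":0,"rz":0,"fingers":3.5},{"dx":1,"dy":0,"dz":-1.7,"rx":0,"ry":0,"rz":0,"fingers":3.5},{"dx":1,"dy":0,"dz":-1.7,"rx":0,"ry":0,"rz":0,"fingers":3.5},{"dx":1,"dy":0,"dz":-1.7,"rx":0,"ry":0,"rz":0,"fingers":3.5}]'; python3 plan.py .4876 .239 .2 3 45;  python3 - <<'E'
from h import *
s=camera('side')[:,:,::-1].copy();t=camera('top')[:,:,::-1].copy()
cv2.imwrite('pics/b6.png',np.hstack([cv2.resize(s[40:240,130:290],None,fx=2.5,fy=2.5),cv2.resize(t[200:400,80:240],None,fx=2.5,fy=2.5)]))
E
```

```text
time: 6.65
tcp_pos: [0.483, 0.3198, 0.0965]
tool_rot: [0.667, 0.699, -0.178, 0.187]
contact_force: [-0.2, 0.3, -1.5]
grip_width: 0.602
t 6.65 p [0.483  0.3198 0.0965] grip 0.602 F [-0.2  0.3 -1.5]
rot first [ 0.     1.308 -0.005] |deg| 74.9
shift cm, present axes [-12.18   0.06  -4.93]  after turn [  1.59   0.03 -13.04]
q [-0.53  0.68 -0.52  1.69  0.62  1.38 -1.26]
```

View pics/b6.png

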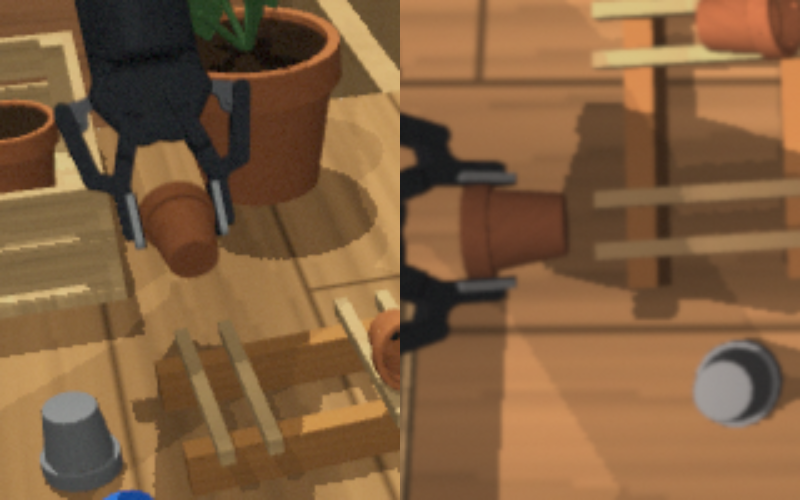

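```bash
python3 -m jog '[{"dx":-1.25,"dy":0,"dz":-2.1,"rx":0,"ry":0,"rz":0,"fingers":3.5},{"dx":-1.25,"dy":0,"dz":-2.1,"rx":0,"ry":0,"rz":0,"fingers":3.5},{"dx":-1.25,"dy":0,"dz":-2.1,"rx":0,"ry":0,"rz":0,"fingers":3.5},{"dx":-1.25,"dy":0,"dz":-2.1,"rx":0,"ry":0,"rz":0,"fingers":3.5},{"dx":-1.25,"dy":0,"dz":-2.1,"rx":0,"ry":0,"rz":0,"fingers":3.5},{"dx":-3,"dy":0,"dz":0.8,"rx":0,"ry":0,"rz":0,"fingers":3.5},{"dx":-3,"dy":0,"dz":0.8,"rx":0,"ry":0,"rz":0,"fingers":3.5},{"dx":-3,"dy":0,"dz":0.8,"rx":0,"ry":0,"rz":0,"fingers":3.5}]'; python3 plan.py .5 -.15 .24 0 45
```

```text
time: 7.55
tcp_pos: [0.4876, 0.2254, 0.2422]
tool_rot: [0.667, 0.699, -0.179, 0.187]
contact_force: [0.7, 0.0, -0.6]
grip_width: 0.605
t 7.55 p [0.4876 0.2254 0.2422] grip 0.605 F [ 0.7  0.  -0.6]
rot first [-0.007  1.308  0.051] |deg| 75.0
shift cm, present axes [-32.43  -0.54  18.95]  after turn [-26.7    1.24 -26.39]
q [-0.37  0.42 -0.54  1.74  0.54  1.49 -1.04]
```

```bash
python3 -m jog '[{"dx":0,"dy":0,"dz":0,"rx":0,"ry":0.1,"rz":0,"fingers":3.5},{"dx":0,"dy":0,"dz":0,"rx":0,"ry":0.1,"rz":0,"fingers":3.5},{"dx":0,"dy":0,"dz":0,"rx":0,"ry":0.1,"rz":0,"fingers":3.5},{"dx":0,"dy":0,"dz":0,"rx":0,"ry":0.1,"rz":0,"fingers":3.5},{"dx":0,"dy":0,"dz":0,"rx":0,"ry":0.12,"rz":0,"fingers":3.5},{"dx":-4,"dy":0,"dz":0,"rx":0,"ry":0,"rz":0,"fingers":3.5},{"dx":-4,"dy":0,"dz":0,"rx":0,"ry":0,"rz":0,"fingers":3.5},{"dx":-4,"dy":0,"dz":0,"rx":0,"ry":0,"rz":0,"fingers":3.5}]';python3 -m jog '[{"dx":-4,"dy":0,"dz":0,"rx":0,"ry":0,"rz":0,"fingers":3.5},{"dx":-4,"dy":0,"dz":0,"rx":0,"ry":0,"rz":0,"fingers":3.5},{"dx":-4,"dy":0,"dz":0,"rx":0,"ry":0,"rz":0,"fingers":3.5},{"dx":-4,"dy":0,"dz":0,"rx":0,"ry":0,"rz":0,"fingers":3.5},{"dx":-4,"dy":0,"dz":0,"rx":0,"ry":0,"rz":0,"fingers":3.5},{"dx":-4,"dy":0,"dz":0,"rx":0,"ry":0,"rz":0,"fingers":3.5},{"dx":-4,"dy":0,"dz":0,"rx":0,"ry":0,"rz":0,"fingers":3.5}]'; python3 plan.py .45 -.2 .24 -1 45
```

```text
time: 8.35
tcp_pos: [0.4933, 0.1049, 0.2425]
tool_rot: [0.69, 0.724, -0.001, 0.001]
contact_force: [1.0, 0.5, -1.0]
grip_width: 0.599
time: 9.05
tcp_pos: [0.5066, -0.1746, 0.2433]
tool_rot: [0.69, 0.724, -0.001, 0.001]
contact_force: [0.5, 0.0, -0.8]
grip_width: 0.603
t 9.05 p [ 0.5066 -0.1746  0.2433] grip 0.603 F [ 0.5  0.  -0.8]
rot first [-0.026  0.788  0.062] |deg| 45.3
shift cm, present axes [-2.26 -5.78  0.34]  after turn [-2.1  -5.62 -1.63]
q [ 0.52  0.21 -0.36  1.89  0.09  1.06  0.18]
```

```bash
python3 -m jog '[{"dx":0,"dy":0,"dz":0,"rx":0,"ry":0.13,"rz":0.01,"fingers":3.5},{"dx":0,"dy":0,"dz":0,"rx":0,"ry":0.13,"rz":0.01,"fingers":3.5},{"dx":0,"dy":0,"dz":0,"rx":0,"ry":0.13,"rz":0.01,"fingers":3.5},{"dx":0,"dy":0,"dz":0,"rx":0,"ry":0.13,"rz":0.01,"fingers":3.5},{"dx":0,"dy":0,"dz":0,"rx":0,"ry":0.13,"rz":0.01,"fingers":3.5},{"dx":0,"dy":0,"dz":0,"rx":0,"ry":0.13,"rz":0.01,"fingers":3.5},{"dx":0,"dy":-1,"dz":0,"rx":0,"ry":0,"rz":0,"fingers":3.5},{"dx":0,"dy":-1,"dz":0,"rx":0,"ry":0,"rz":0,"fingers":3.5}]'; python3 plan.py .45 -.2 .24 -1 45;  python3 - <<'E'
from h import *
s=camera('side')[:,:,::-1].copy();t=camera('top')[:,:,::-1].copy()
cv2.imwrite('pics/b7.png',np.hstack([cv2.resize(s,None,fx=.62,fy=.62),cv2.resize(t,None,fx=.62,fy=.62)]))
E
```

```text
time: 9.85
tcp_pos: [0.4862, -0.1733, 0.2428]
tool_rot: [0.66, 0.649, 0.261, -0.274]
contact_force: [0.3, 0.8, -0.8]
grip_width: 0.606
t 9.85 p [ 0.4862 -0.1733  0.2428] grip 0.606 F [ 0.3  0.8 -0.8]
rot first [-0.024  0.009 -0.009] |deg| 1.5
shift cm, present axes [-2.18 -3.59 -1.63]  after turn [-2.13 -3.57 -1.73]
q [ 0.88  0.48 -0.37  1.75 -0.49  1.4   0.69]
```

View pics/b7.png

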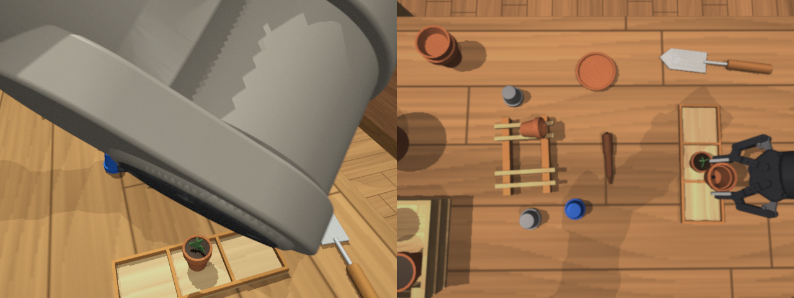

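```bash
python3 - <<'E'
from h import *
t=camera('top')[:,:,::-1].copy()
print(proj('top',[[.4862,-.1895,.2644],[.4862,-.1895,.2123]]))
cv2.imwrite('pics/b8.png',cv2.resize(t[210:350,490:640],None,fx=4,fy=4))
E
```

```text
[[525.18358502 283.05584921]
 [508.25738343 284.19014129]]
```

View pics/b8.png

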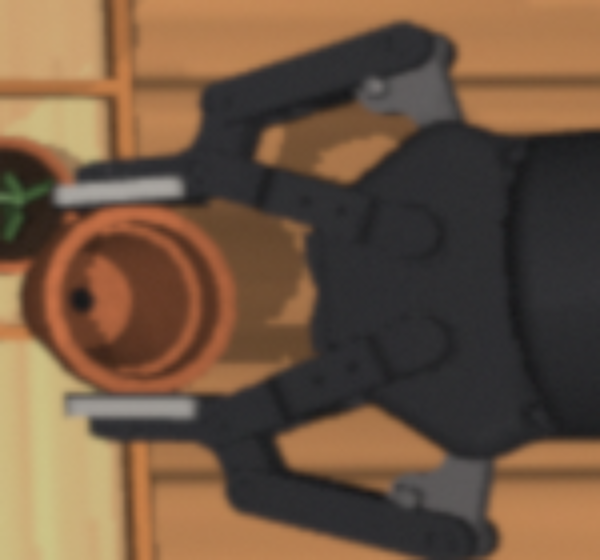

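Pot is upright: mouth centre at (525,284) and drain hole at (510,285), against predictions of (525,283) and (510,284). Now move over the near cell.

```bash
python3 plan.py .427 -.214 .243 -1 45; python3 plan.py .427 -.214 .1 -1 45
```

```text
t 10.0 p [ 0.4867 -0.1727  0.2445] grip 0.606 F [ 0.   0.2 -0.9]
rot first [-0.023  0.011 -0.007] |deg| 1.5
shift cm, present axes [-3.17 -5.94 -2.72]  after turn [-3.1  -5.89 -2.89]
q [ 0.88  0.48 -0.37  1.75 -0.49  1.4   0.69]
t 10.0 p [ 0.4867 -0.1727  0.2445] grip 0.606 F [ 0.   0.2 -0.9]
rot first [-0.023  0.011 -0.007] |deg| 1.5
shift cm, present axes [-13.17  -5.64   7.51]  after turn [-13.21  -5.89   7.22]
q [ 0.88  0.48 -0.37  1.75 -0.49  1.4   0.69]
```

```bash
python3 -m jog '[{"dx":0,"dy":0,"dz":0,"rx":-0.023,"ry":0.011,"rz":-0.007,"fingers":3.5},{"dx":-1,"dy":-2,"dz":-1,"rx":0,"ry":0,"rz":0,"fingers":3.5},{"dx":-1,"dy":-2,"dz":-1,"rx":0,"ry":0,"rz":0,"fingers":3.5},{"dx":-1,"dy":-1.9,"dz":-1,"rx":0,"ry":0,"rz":0,"fingers":3.5},{"dx":-2,"dy":0,"dz":2,"rx":0,"ry":0,"rz":0,"fingers":3.5},{"dx":-2,"dy":0,"dz":2,"rx":0,"ry":0,"rz":0,"fingers":3.5},{"dx":-2,"dy":0,"dz":2,"rx":0,"ry":0,"rz":0,"fingers":3.5},{"dx":-2,"dy":0,"dz":2,"rx":0,"ry":0,"rz":0,"fingers":3.5}]'; python3 plan.py .427 -.214 .045 -1 45
```

```text
time: 10.8
tcp_pos: [0.4275, -0.2143, 0.1298]
tool_rot: [0.659, 0.647, 0.274, -0.268]
contact_force: [0.4, 0.4, -1.2]
grip_width: 0.605
t 10.8 p [ 0.4275 -0.2143  0.1298] grip 0.605 F [ 0.4  0.4 -1.2]
rot first [ 0.001 -0.001  0.   ] |deg| 0.1
shift cm, present axes [-5.98 -0.06  6.01]  after turn [-5.98 -0.05  6.02]
q [ 0.97  0.6  -0.33  1.86 -0.45  1.25  0.89]
```

```bash
python3 -m jog '[{"dx":-1.2,"dy":0,"dz":1.2,"rx":0,"ry":0,"rz":0,"fingers":3.5},{"dx":-1.2,"dy":0,"dz":1.2,"rx":0,"ry":0,"rz":0,"fingers":3.5},{"dx":-1.2,"dy":0,"dz":1.2,"rx":0,"ry":0,"rz":0,"fingers":3.5},{"dx":-1,"dy":0,"dz":1,"rx":0,"ry":0,"rz":0,"fingers":3.5},{"dx":-0.7,"dy":0,"dz":0.7,"rx":0,"ry":0,"rz":0,"fingers":3.5},{"dx":-0.3,"dy":0,"dz":0.3,"rx":0,"ry":0,"rz":0,"fingers":3.5},{"dx":0,"dy":0,"dz":0,"rx":0,"ry":0,"rz":0,"fingers":3.5}]'; python3 plan.py .427 -.214 .0365 -1 45;  python3 - <<'E'
from h import *
t=camera('top')[:,:,::-1].copy()
cv2.imwrite('pics/b9.png',cv2.resize(t[220:380,440:640],None,fx=4,fy=4))
print(proj('top',[[.427,-.230,.064],[.427,-.230,.012]]))
E
```

```text
time: 11.5
tcp_pos: [0.4269, -0.2143, 0.0508]
tool_rot: [0.659, 0.647, 0.274, -0.269]
contact_force: [0.2, -0.1, -0.5]
grip_width: 0.605
t 11.5 p [ 0.4269 -0.2143  0.0508] grip 0.605 F [ 0.2 -0.1 -0.5]
rot first [-0.    -0.003 -0.002] |deg| 0.2
shift cm, present axes [-0.99  0.01  1.03]  after turn [-0.99  0.01  1.03]
q [ 0.96  0.72 -0.32  1.87 -0.44  1.14  0.94]
[[501.43921598 326.05533553]
 [490.13790694 324.13069296]]
```

View pics/b9.png

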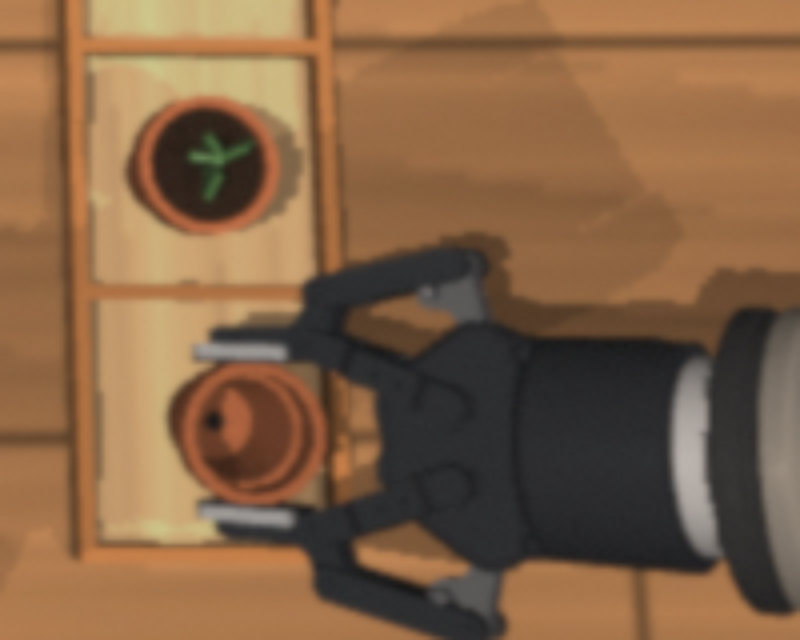

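```bash
python3 -m jog '[{"dx":-0.25,"dy":0,"dz":0.25,"rx":0,"ry":0,"rz":0,"fingers":3.5},{"dx":-0.2,"dy":0,"dz":0.2,"rx":0,"ry":0,"rz":0,"fingers":3.5},{"dx":-0.2,"dy":0,"dz":0.2,"rx":0,"ry":0,"rz":0,"fingers":3.5},{"dx":-0.1,"dy":0,"dz":0.1,"rx":0,"ry":0,"rz":0,"fingers":3.5},{"dx":0,"dy":0,"dz":0,"rx":0,"ry":0,"rz":0,"fingers":3.5}]';python3 -m jog '[{"dx":-0.1,"dy":0,"dz":0.1,"rx":0,"ry":0,"rz":0,"fingers":3.5},{"dx":0,"dy":0,"dz":0,"rx":0,"ry":0,"rz":0,"fingers":3.5}]'; python3 -m jog '[{"dx":-0.1,"dy":0,"dz":0.1,"rx":0,"ry":0,"rz":0,"fingers":3.5},{"dx":0,"dy":0,"dz":0,"rx":0,"ry":0,"rz":0,"fingers":3.5}]'
```

```text
time: 12.05
tcp_pos: [0.4268, -0.2142, 0.0403]
tool_rot: [0.659, 0.647, 0.274, -0.269]
contact_force: [0.4, -0.7, -0.6]
grip_width: 0.605
time: 12.25
tcp_pos: [0.4269, -0.2143, 0.039]
tool_rot: [0.659, 0.647, 0.274, -0.269]
contact_force: [-0.2, 0.1, -0.9]
grip_width: 0.602
time: 12.45
tcp_pos: [0.4269, -0.2143, 0.0375]
tool_rot: [0.659, 0.647, 0.274, -0.269]
contact_force: [-0.2, -0.5, -1.2]
grip_width: 0.603
```

```bash
python3 -m jog '[{"dx":-0.07,"dy":0,"dz":0.07,"rx":0,"ry":0,"rz":0,"fingers":3.5},{"dx":0,"dy":0,"dz":0,"rx":0,"ry":0,"rz":0,"fingers":3.5}]'; python3 -m jog '[{"dx":-0.07,"dy":0,"dz":0.07,"rx":0,"ry":0,"rz":0,"fingers":3.5},{"dx":0,"dy":0,"dz":0,"rx":0,"ry":0,"rz":0,"fingers":3.5}]'
```

```text
time: 12.65
tcp_pos: [0.427, -0.2143, 0.0368]
tool_rot: [0.659, 0.647, 0.274, -0.269]
contact_force: [0.2, -0.8, 2.3]
grip_width: 0.6
time: 12.85
tcp_pos: [0.427, -0.2142, 0.0366]
tool_rot: [0.659, 0.647, 0.274, -0.269]
contact_force: [-2.8, -2.8, 15.3]
grip_width: 0.602
```

Contact at TCP z 0.0367, as predicted. Ease off a little and open.

```bash
python3 -m jog '[{"dx":0.06,"dy":0,"dz":-0.06,"rx":0,"ry":0,"rz":0,"fingers":3.5},{"dx":0,"dy":0,"dz":0,"rx":0,"ry":0,"rz":0,"fingers":5.3},{"dx":0,"dy":0,"dz":0,"rx":0,"ry":0,"rz":0,"fingers":5.8},{"dx":0,"dy":0,"dz":0,"rx":0,"ry":0,"rz":0,"fingers":6.4},{"dx":0,"dy":0,"dz":0,"rx":0,"ry":0,"rz":0,"fingers":6.8},{"dx":0,"dy":0,"dz":0,"rx":0,"ry":0,"rz":0,"fingers":6.8}]';python3 - <<'E'
from h import *
t=camera('top')[:,:,::-1].copy()
cv2.imwrite('pics/b10.png',cv2.resize(t[220:380,440:640],None,fx=4,fy=4))
E
```

```text
time: 13.45
tcp_pos: [0.4269, -0.2142, 0.0364]
tool_rot: [0.659, 0.647, 0.274, -0.269]
contact_force: [0.4, 0.0, 0.7]
grip_width: 0.793
```

View pics/b10.png

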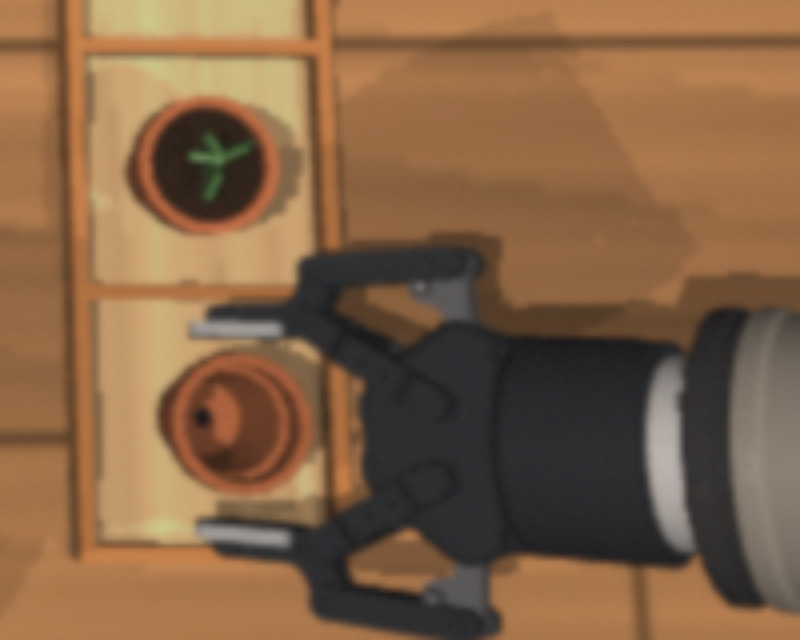

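Released; the pot stands with its drain hole at (490,324) and the cell centre at about (491,325). Retreat along the tool.

```bash
python3 -m jog '[{"dx":0,"dy":0,"dz":-1,"rx":0,"ry":0,"rz":0,"fingers":6.8},{"dx":0,"dy":0,"dz":-2,"rx":0,"ry":0,"rz":0,"fingers":6.8},{"dx":0,"dy":0,"dz":-3,"rx":0,"ry":0,"rz":0,"fingers":6.8},{"dx":0,"dy":0,"dz":-3,"rx":0,"ry":0,"rz":0,"fingers":6.8},{"dx":1.4,"dy":0,"dz":-3,"rx":0,"ry":-0.1,"rz":0,"fingers":8.5},{"dx":3,"dy":0,"dz":-3,"rx":0,"ry":-0.1,"rz":0,"fingers":8.5},{"dx":3,"dy":0,"dz":-3,"rx":0,"ry":-0.1,"rz":0,"fingers":8.5},{"dx":2,"dy":0,"dz":-3,"rx":0,"ry":-0.1,"rz":0,"fingers":8.5}]'; python3 plan.py .56 -.1 .26 3 0;python3 - <<'E'
from h import *
t=camera('top')[:,:,::-1].copy()
cv2.imwrite('pics/b11.png',cv2.resize(t[150:380,420:640],None,fx=2.5,fy=2.5))
E
```

```text
time: 14.3
tcp_pos: [0.4261, -0.2734, 0.2538]
tool_rot: [0.701, 0.688, 0.136, -0.133]
contact_force: [0.7, -1.4, 0.2]
grip_width: 0.995
t 14.3 p [ 0.4261 -0.2734  0.2538] grip 0.995 F [ 0.7 -1.4  0.2]
rot first [ 0.015 -0.382 -0.071] |deg| 22.3
shift cm, present axes [16.55 13.06  6.  ]  after turn [16.62 14.28 -0.62]
q [ 0.87  0.29 -0.27  1.81 -0.25  1.28  0.68]
```

View pics/b11.png

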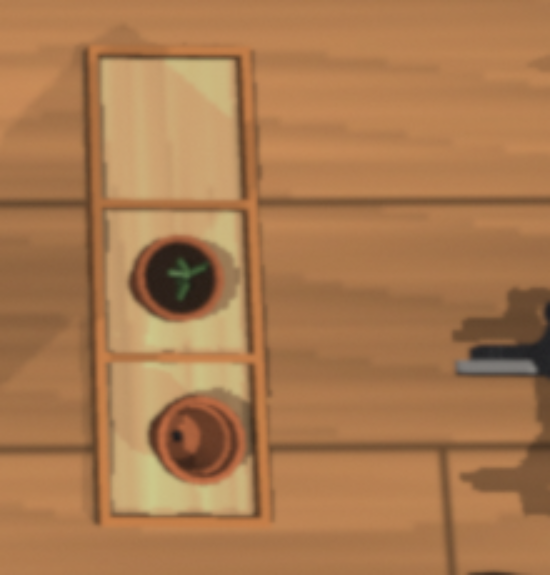

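```bash
python3 -m jog '[{"dx":0,"dy":0,"dz":0,"rx":0.005,"ry":-0.127,"rz":-0.024,"fingers":8.5},{"dx":0,"dy":0,"dz":0,"rx":0.005,"ry":-0.127,"rz":-0.024,"fingers":8.5},{"dx":0,"dy":0,"dz":0,"rx":0.005,"ry":-0.127,"rz":-0.024,"fingers":8.5},{"dx":3.3,"dy":2.8,"dz":0,"rx":0,"ry":0,"rz":0,"fingers":8.5},{"dx":3.3,"dy":2.8,"dz":0,"rx":0,"ry":0,"rz":0,"fingers":8.5},{"dx":3.3,"dy":2.8,"dz":0,"rx":0,"ry":0,"rz":0,"fingers":8.5},{"dx":3.3,"dy":2.8,"dz":0,"rx":0,"ry":0,"rz":0,"fingers":8.5},{"dx":3.3,"dy":2.8,"dz":0,"rx":0,"ry":0,"rz":0,"fingers":8.5}]'; python3 plan.py .61 .08 .24 3 30
```

```text
time: 15.15
tcp_pos: [0.5576, -0.1, 0.2522]
tool_rot: [0.688, 0.726, 0.002, -0.003]
contact_force: [-0.5, -0.5, 0.0]
grip_width: 0.998
t 15.15 p [ 0.5576 -0.1     0.2522] grip 0.998 F [-0.5 -0.5  0. ]
rot first [-0.002  0.517  0.001] |deg| 29.6
shift cm, present axes [17.68  6.2   1.32]  after turn [14.72  6.18  9.9 ]
q [ 0.42  0.26 -0.42  1.81  0.11  1.1   0.02]
```

```bash
python3 -m jog '[{"dx":3,"dy":1.2,"dz":0,"rx":0,"ry":0,"rz":0,"fingers":8.5},{"dx":3,"dy":1.2,"dz":0,"rx":0,"ry":0,"rz":0,"fingers":8.5},{"dx":3,"dy":1.2,"dz":0,"rx":0,"ry":0,"rz":0,"fingers":8.5},{"dx":3,"dy":1.2,"dz":0,"rx":0,"ry":0,"rz":0,"fingers":8.5},{"dx":0,"dy":0,"dz":0,"rx":0,"ry":0.13,"rz":0,"fingers":8.5},{"dx":0,"dy":0,"dz":0,"rx":0,"ry":0.13,"rz":0,"fingers":8.5},{"dx":0,"dy":0,"dz":0,"rx":0,"ry":0.13,"rz":0,"fingers":8.5},{"dx":0,"dy":0,"dz":0,"rx":0,"ry":0.127,"rz":0,"fingers":8.5}]'; python3 plan.py .612 .139 .138 3 30
```

```text
time: 15.95
tcp_pos: [0.5988, 0.0208, 0.2536]
tool_rot: [0.664, 0.701, 0.18, -0.189]
contact_force: [0.5, 0.5, -0.5]
grip_width: 0.995
t 15.95 p [0.5988 0.0208 0.2536] grip 0.995 F [ 0.5  0.5 -0.5]
rot first [-0.    -0.005  0.002] |deg| 0.3
shift cm, present axes [ 4.31  1.95 15.9 ]  after turn [ 4.38  1.94 15.88]
q [ 0.57  0.42 -0.57  1.72 -0.34  1.14  0.25]
```

```bash
python3 -m jog '[{"dx":1,"dy":0.5,"dz":3,"rx":0,"ry":0,"rz":0,"fingers":8.5},{"dx":1,"dy":0.5,"dz":3,"rx":0,"ry":0,"rz":0,"fingers":8.5},{"dx":1.2,"dy":0.5,"dz":3,"rx":0,"ry":0,"rz":0,"fingers":8.5},{"dx":1.2,"dy":0.4,"dz":3,"rx":0,"ry":0,"rz":0,"fingers":8.5},{"dx":0,"dy":0,"dz":3.5,"rx":0,"ry":0,"rz":0,"fingers":8.5},{"dx":0,"dy":0,"dz":3,"rx":0,"ry":0,"rz":0,"fingers":8.5},{"dx":0,"dy":0,"dz":3,"rx":0,"ry":0,"rz":0,"fingers":8.5},{"dx":0,"dy":0,"dz":2,"rx":0,"ry":0,"rz":0,"fingers":8.5}]'; python3 plan.py .61 .189 .0515 3 30;  python3 - <<'E'
from h import *
s=camera('side')[:,:,::-1].copy();t=camera('top')[:,:,::-1].copy()
cv2.imwrite('pics/b12.png',np.hstack([cv2.resize(s[80:280,210:370],None,fx=2.5,fy=2.5),cv2.resize(t[120:320,160:320],None,fx=2.5,fy=2.5)]))
E
```

```text
time: 16.75
tcp_pos: [0.6077, 0.1784, 0.0692]
tool_rot: [0.664, 0.701, 0.177, -0.189]
contact_force: [0.5, 0.1, 0.4]
grip_width: 0.996
t 16.75 p [0.6077 0.1784 0.0692] grip 0.996 F [0.5 0.1 0.4]
rot first [-0.004 -0.     0.001] |deg| 0.2
shift cm, present axes [0.02 0.29 2.06]  after turn [0.02 0.28 2.06]
q [ 0.31  0.65 -0.58  1.85 -0.29  0.69  0.12]
```

View pics/b12.png

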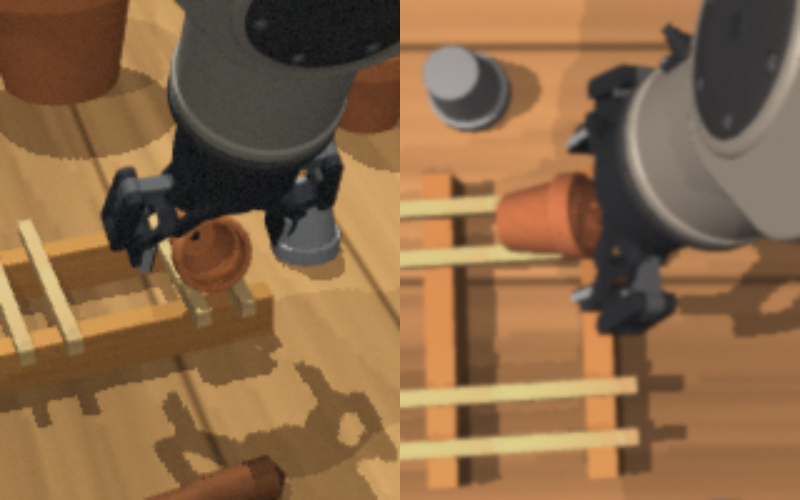

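```bash
python3 -m jog '[{"dx":0,"dy":0.2,"dz":0.3,"rx":0,"ry":0,"rz":0,"fingers":7.2},{"dx":0,"dy":0.1,"dz":0.8,"rx":0,"ry":0,"rz":0,"fingers":7.0},{"dx":0,"dy":0,"dz":0.9,"rx":0,"ry":0,"rz":0,"fingers":6.5},{"dx":0,"dy":0,"dz":0,"rx":0,"ry":0,"rz":0,"fingers":5.7},{"dx":0,"dy":0,"dz":0,"rx":0,"ry":0,"rz":0,"fingers":5.7}]'; python3 plan.py .61 .189 .0515 3 30;  python3 - <<'E'
from h import *
s=camera('side')[:,:,::-1].copy();t=camera('top')[:,:,::-1].copy()
cv2.imwrite('pics/b13.png',np.hstack([cv2.resize(s[80:280,210:370],None,fx=2.5,fy=2.5),cv2.resize(t[120:320,160:320],None,fx=2.5,fy=2.5)]))
E
```

```text
time: 17.35
tcp_pos: [0.6107, 0.188, 0.0535]
tool_rot: [0.664, 0.701, 0.177, -0.188]
contact_force: [0.7, -0.5, -0.2]
grip_width: 0.666
t 17.35 p [0.6107 0.188  0.0535] grip 0.666 F [ 0.7 -0.5 -0.2]
rot first [-0.003  0.     0.001] |deg| 0.2
shift cm, present axes [-0.01 -0.07  0.23]  after turn [-0.01 -0.07  0.23]
q [ 0.29  0.68 -0.57  1.85 -0.29  0.66  0.12]
```

View pics/b13.png

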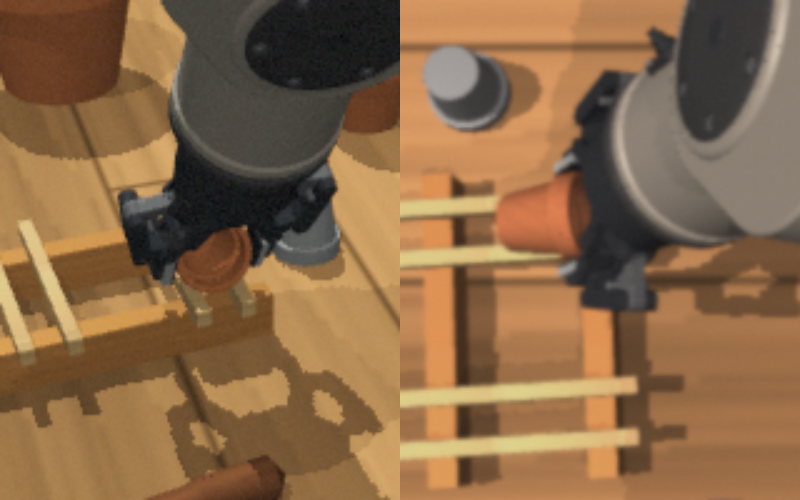

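```bash
python3 -m jog '[{"dx":0,"dy":0,"dz":0.2,"rx":0,"ry":0,"rz":0,"fingers":5.6},{"dx":0,"dy":0,"dz":0,"rx":0,"ry":0,"rz":0,"fingers":5.0},{"dx":0,"dy":0,"dz":0,"rx":0,"ry":0,"rz":0,"fingers":4.0},{"dx":0,"dy":0,"dz":0,"rx":0,"ry":0,"rz":0,"fingers":3.5},{"dx":0,"dy":0,"dz":0,"rx":0,"ry":0,"rz":0,"fingers":3.5},{"dx":0,"dy":0,"dz":0,"rx":0,"ry":0,"rz":0,"fingers":3.5}]'; python3 -m jog '[{"dx":0.5,"dy":0,"dz":-0.9,"rx":0,"ry":0,"rz":0,"fingers":3.5},{"dx":1,"dy":0,"dz":-1.7,"rx":0,"ry":0,"rz":0,"fingers":3.5},{"dx":1,"dy":0,"dz":-1.7,"rx":0,"ry":0,"rz":0,"fingers":3.5},{"dx":1,"dy":0,"dz":-1.7,"rx":0,"ry":0,"rz":0,"fingers":3.5}]'; python3 plan.py .60 .1 .25 3 0;  python3 - <<'E'
from h import *
s=camera('side')[:,:,::-1].copy();t=camera('top')[:,:,::-1].copy()
cv2.imwrite('pics/b14.png',np.hstack([cv2.resize(s[60:260,210:370],None,fx=2.5,fy=2.5),cv2.resize(t[120:320,160:320],None,fx=2.5,fy=2.5)]))
E
```

```text
time: 18.05
tcp_pos: [0.611, 0.189, 0.0519]
tool_rot: [0.664, 0.701, 0.178, -0.188]
contact_force: [3.6, -0.7, 2.2]
grip_width: 0.599
time: 18.45
tcp_pos: [0.6102, 0.1894, 0.1222]
tool_rot: [0.664, 0.701, 0.177, -0.189]
contact_force: [-0.9, -0.2, -0.9]
grip_width: 0.602
t 18.45 p [0.6102 0.1894 0.1222] grip 0.602 F [-0.9 -0.2 -0.9]
rot first [-0.003 -0.523  0.002] |deg| 30.0
shift cm, present axes [ -1.3   -1.54 -15.49]  after turn [ -8.87  -1.48 -12.78]
q [ 0.31  0.58 -0.59  1.82 -0.31  0.77  0.08]
```

View pics/b14.png

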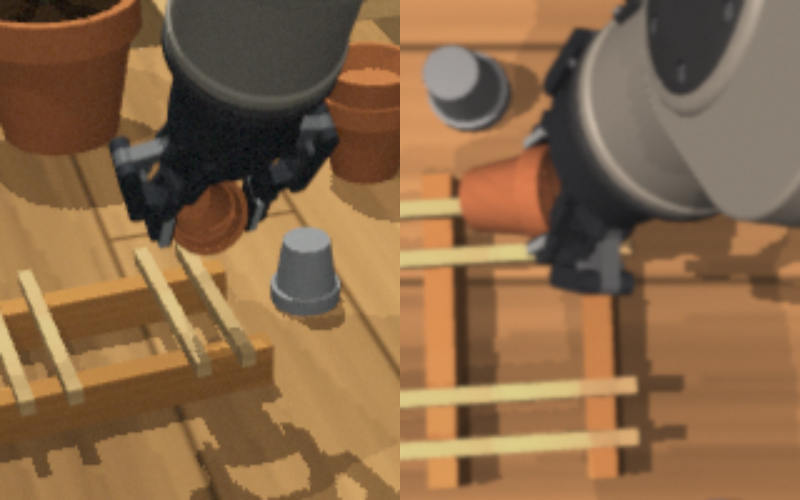

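```bash
python3 -m jog '[{"dx":1.2,"dy":0,"dz":-2.1,"rx":0,"ry":0,"rz":0,"fingers":3.5},{"dx":1.2,"dy":0,"dz":-2.1,"rx":0,"ry":0,"rz":0,"fingers":3.5},{"dx":1.2,"dy":0,"dz":-2.1,"rx":0,"ry":0,"rz":0,"fingers":3.5},{"dx":1.2,"dy":0,"dz":-2.1,"rx":0,"ry":0,"rz":0,"fingers":3.5},{"dx":1.2,"dy":0,"dz":-2.1,"rx":0,"ry":0,"rz":0,"fingers":3.5}]'; python3 -m jog '[{"dx":0,"dy":0,"dz":0,"rx":0,"ry":-0.13,"rz":0,"fingers":3.5},{"dx":0,"dy":0,"dz":0,"rx":0,"ry":-0.13,"rz":0,"fingers":3.5},{"dx":0,"dy":0,"dz":0,"rx":0,"ry":-0.13,"rz":0,"fingers":3.5},{"dx":0,"dy":0,"dz":0,"rx":0,"ry":-0.13,"rz":0,"fingers":3.5}]'; python3 plan.py .60 -.2 .25 -1 0
```

```text
time: 19.05
tcp_pos: [0.6103, 0.1887, 0.2426]
tool_rot: [0.664, 0.701, 0.177, -0.189]
contact_force: [-0.2, 0.7, -0.6]
grip_width: 0.605
time: 19.45
tcp_pos: [0.6111, 0.1883, 0.2428]
tool_rot: [0.688, 0.726, -0.001, 0.001]
contact_force: [-0.4, -0.6, -2.0]
grip_width: 0.603
t 19.45 p [0.6111 0.1883 0.2428] grip 0.603 F [-0.4 -0.6 -2. ]
rot first [0.    0.002 0.071] |deg| 4.1
shift cm, present axes [-38.72  -3.19  -0.63]  after turn [-38.85  -0.43  -0.72]
q [-0.08  0.39 -0.42  1.65  0.18  1.13 -0.49]
```

```bash
python3 -m jog '[{"dx":0,"dy":0,"dz":0,"rx":0,"ry":0,"rz":0.071,"fingers":3.5},{"dx":-4,"dy":0,"dz":0,"rx":0,"ry":0,"rz":0,"fingers":3.5},{"dx":-4,"dy":0,"dz":0,"rx":0,"ry":0,"rz":0,"fingers":3.5},{"dx":-4,"dy":0,"dz":0,"rx":0,"ry":0,"rz":0,"fingers":3.5},{"dx":-4,"dy":0,"dz":0,"rx":0,"ry":0,"rz":0,"fingers":3.5},{"dx":-4,"dy":0,"dz":0,"rx":0,"ry":0,"rz":0,"fingers":3.5},{"dx":-4,"dy":0,"dz":0,"rx":0,"ry":0,"rz":0,"fingers":3.5}]'; python3 -m jog '[{"dx":-4,"dy":0,"dz":0,"rx":0,"ry":0,"rz":0,"fingers":3.5},{"dx":-4,"dy":0,"dz":0,"rx":0,"ry":0,"rz":0,"fingers":3.5},{"dx":-4,"dy":0,"dz":0,"rx":0,"ry":0,"rz":0,"fingers":3.5},{"dx":0,"dy":0,"dz":0,"rx":0,"ry":-0.13,"rz":0,"fingers":3.5},{"dx":0,"dy":0,"dz":0,"rx":0,"ry":-0.13,"rz":0,"fingers":3.5},{"dx":0,"dy":0,"dz":0,"rx":0,"ry":-0.13,"rz":0,"fingers":3.5},{"dx":0,"dy":0,"dz":0,"rx":0,"ry":-0.13,"rz":0,"fingers":3.5}]';python3 plan.py .631 -.251 .15 -1 -45
```

```text
time: 20.15
tcp_pos: [0.6062, -0.0528, 0.2409]
tool_rot: [0.713, 0.701, 0.0, -0.002]
contact_force: [-0.0, 0.5, -0.7]
grip_width: 0.603
time: 20.85
tcp_pos: [0.6051, -0.1712, 0.2415]
tool_rot: [0.689, 0.678, -0.184, 0.181]
contact_force: [-0.4, -0.3, -0.8]
grip_width: 0.604
t 20.85 p [ 0.6051 -0.1712  0.2415] grip 0.604 F [-0.4 -0.3 -0.8]
rot first [ 0.001 -0.263  0.001] |deg| 15.1
shift cm, present axes [-2.32  2.71 11.89]  after turn [ 0.86  2.72 12.08]
q [ 0.05  0.36 -0.19  1.79  0.64  1.17 -0.45]
```

```bash
python3 -m jog '[{"dx":0,"dy":0,"dz":0,"rx":0,"ry":-0.13,"rz":0,"fingers":3.5},{"dx":0,"dy":0,"dz":0,"rx":0,"ry":-0.133,"rz":0,"fingers":3.5},{"dx":0.3,"dy":1,"dz":2,"rx":0,"ry":0,"rz":0,"fingers":3.5},{"dx":0.3,"dy":1,"dz":2,"rx":0,"ry":0,"rz":0,"fingers":3.5},{"dx":0.3,"dy":0.7,"dz":2,"rx":0,"ry":0,"rz":0,"fingers":3.5},{"dx":0,"dy":0,"dz":2,"rx":0,"ry":0,"rz":0,"fingers":3.5},{"dx":0,"dy":0,"dz":2,"rx":0,"ry":0,"rz":0,"fingers":3.5},{"dx":0,"dy":0,"dz":2,"rx":0,"ry":0,"rz":0,"fingers":3.5}]';python3 plan.py .631 -.251 .0365 -1 -45; python3 - <<'E'
from h import *
s=camera('side')[:,:,::-1].copy();t=camera('top')[:,:,::-1].copy()
cv2.imwrite('pics/b15.png',np.hstack([cv2.resize(s,None,fx=.62,fy=.62),cv2.resize(t[100:394,400:640],None,fx=1.01,fy=1.01)]))
E
```

```text
time: 21.65
tcp_pos: [0.6302, -0.2507, 0.1481]
tool_rot: [0.659, 0.649, -0.272, 0.266]
contact_force: [0.7, 0.1, 0.1]
grip_width: 0.601
t 21.65 p [ 0.6302 -0.2507  0.1481] grip 0.601 F [0.7 0.1 0.1]
rot first [-0.001 -0.006  0.002] |deg| 0.4
shift cm, present axes [7.82 0.1  7.95]  after turn [7.87 0.08 7.91]
q [-0.01  0.57 -0.1   1.83  0.96  1.11 -0.72]Traceback (most recent call last):
  File "<stdin>", line 3, in <module>
    return _nx.concatenate(arrs, 1, dtype=dtype, casting=casting)
           ~~~~~~~~~~~~~~~^^^^^^^^^^^^^^^^^^^^^^^^^^^^^^^^^^^^^^^
ValueError: all the input array dimensions except for the concatenation axis must match exactly, but along dimension 0, the array at index 0 has size 298 and the array at index 1 has size 297
```

```bash
python3 - <<'E'
from h import *
s=camera('side')[:,:,::-1].copy();t=camera('top')[:,:,::-1].copy()
cv2.imwrite('pics/b16.png',np.hstack([cv2.resize(s,(400,300)),cv2.resize(t[100:300,400:640],(400,333))[:300]]))
print(proj('top',[[.630,-.2345,.17],[.63,-.2345,.1176]]))
E
```

```text
[[524.40900855 177.25349443]
 [510.13217363 185.86394706]]
```

View pics/b16.png

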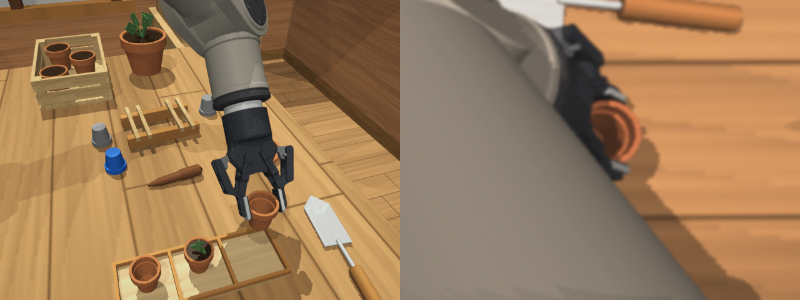

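```bash
python3 -m jog '[{"dx":1.4,"dy":0,"dz":1.4,"rx":0,"ry":-0.006,"rz":0,"fingers":3.5},{"dx":1.4,"dy":0.1,"dz":1.4,"rx":0,"ry":0,"rz":0,"fingers":3.5},{"dx":1.3,"dy":0,"dz":1.3,"rx":0,"ry":0,"rz":0,"fingers":3.5},{"dx":1.2,"dy":0,"dz":1.2,"rx":0,"ry":0,"rz":0,"fingers":3.5},{"dx":0.8,"dy":0,"dz":0.8,"rx":0,"ry":0,"rz":0,"fingers":3.5},{"dx":0.5,"dy":0,"dz":0.5,"rx":0,"ry":0,"rz":0,"fingers":3.5},{"dx":0,"dy":0,"dz":0,"rx":0,"ry":0,"rz":0,"fingers":3.5}]';python3 plan.py .631 -.251 .0365 -1 -45; python3 - <<'E'
from h import *
s=camera('side')[:,:,::-1].copy()
cv2.imwrite('pics/b17.png',cv2.resize(s[250:480,150:500],None,fx=2.2,fy=2.2))
E
```

```text
time: 22.55
tcp_pos: [0.6313, -0.2494, 0.0551]
tool_rot: [0.658, 0.648, -0.274, 0.268]
contact_force: [-0.0, -0.1, 0.3]
grip_width: 0.602
t 22.55 p [ 0.6313 -0.2494  0.0551] grip 0.602 F [-0.  -0.1  0.3]
rot first [-0.001  0.     0.003] |deg| 0.2
shift cm, present axes [ 1.2  -0.02  1.43]  after turn [ 1.2  -0.03  1.43]
q [-0.03  0.71 -0.07  1.85  1.04  1.03 -0.87]
```

View pics/b17.png

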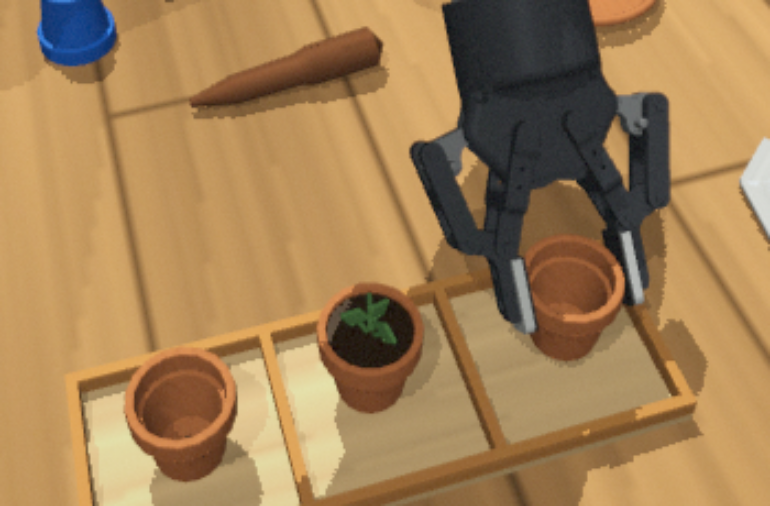

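```bash
python3 -m jog '[{"dx":0.4,"dy":0,"dz":0.45,"rx":0,"ry":0,"rz":0,"fingers":3.5},{"dx":0.3,"dy":0,"dz":0.35,"rx":0,"ry":0,"rz":0,"fingers":3.5},{"dx":0.2,"dy":0,"dz":0.2,"rx":0,"ry":0,"rz":0,"fingers":3.5},{"dx":0.1,"dy":0,"dz":0.1,"rx":0,"ry":0,"rz":0,"fingers":3.5},{"dx":0,"dy":0,"dz":0,"rx":0,"ry":0,"rz":0,"fingers":3.5}]';python3 -m jog '[{"dx":0.1,"dy":0,"dz":0.1,"rx":0,"ry":0,"rz":0,"fingers":3.5},{"dx":0,"dy":0,"dz":0,"rx":0,"ry":0,"rz":0,"fingers":3.5}]'
```

```text
time: 23.1
tcp_pos: [0.6315, -0.2501, 0.0409]
tool_rot: [0.658, 0.648, -0.273, 0.268]
contact_force: [1.1, -0.6, -0.4]
grip_width: 0.604
time: 23.3
tcp_pos: [0.6315, -0.2501, 0.0396]
tool_rot: [0.658, 0.648, -0.273, 0.268]
contact_force: [-0.1, -0.4, -1.3]
grip_width: 0.602
```

```bash
python3 -m jog '[{"dx":0.1,"dy":0,"dz":0.1,"rx":0,"ry":0,"rz":0,"fingers":3.5},{"dx":0,"dy":0,"dz":0,"rx":0,"ry":0,"rz":0,"fingers":3.5}]';python3 -m jog '[{"dx":0.07,"dy":0,"dz":0.07,"rx":0,"ry":0,"rz":0,"fingers":3.5},{"dx":0,"dy":0,"dz":0,"rx":0,"ry":0,"rz":0,"fingers":3.5}]'
```

```text
time: 23.5
tcp_pos: [0.6317, -0.2503, 0.0388]
tool_rot: [0.658, 0.648, -0.274, 0.268]
contact_force: [-1.8, 1.0, 5.7]
grip_width: 0.6
time: 23.7
tcp_pos: [0.6317, -0.2505, 0.0387]
tool_rot: [0.658, 0.648, -0.274, 0.269]
contact_force: [-5.6, 3.9, 17.5]
grip_width: 0.603
```

```bash
python3 -m jog '[{"dx":0.06,"dy":0,"dz":0.06,"rx":0,"ry":0,"rz":0,"fingers":3.5},{"dx":0,"dy":0,"dz":0,"rx":0,"ry":0,"rz":0,"fingers":3.5}]'
```

```text
time: 23.9
tcp_pos: [0.6318, -0.2506, 0.0386]
tool_rot: [0.658, 0.647, -0.274, 0.269]
contact_force: [-7.3, 6.8, 26.5]
grip_width: 0.604
```

Contact, at about 26 N. Back off to relieve the force, then open slowly.

```bash
python3 -m jog '[{"dx":-0.1,"dy":0,"dz":-0.1,"rx":0,"ry":0,"rz":0,"fingers":3.5},{"dx":-0.03,"dy":0,"dz":-0.03,"rx":0,"ry":0,"rz":0,"fingers":3.5},{"dx":0,"dy":0,"dz":0,"rx":0,"ry":0,"rz":0,"fingers":3.5}]'; python3 - <<'E'
from h import *
s=camera('side')[:,:,::-1].copy()
cv2.imwrite('pics/b18.png',cv2.resize(s[340:460,330:480],None,fx=5,fy=5))
E
```

```text
time: 24.2
tcp_pos: [0.6317, -0.2503, 0.0388]
tool_rot: [0.658, 0.648, -0.273, 0.268]
contact_force: [-1.1, 0.8, 8.0]
grip_width: 0.604
```

View pics/b18.png

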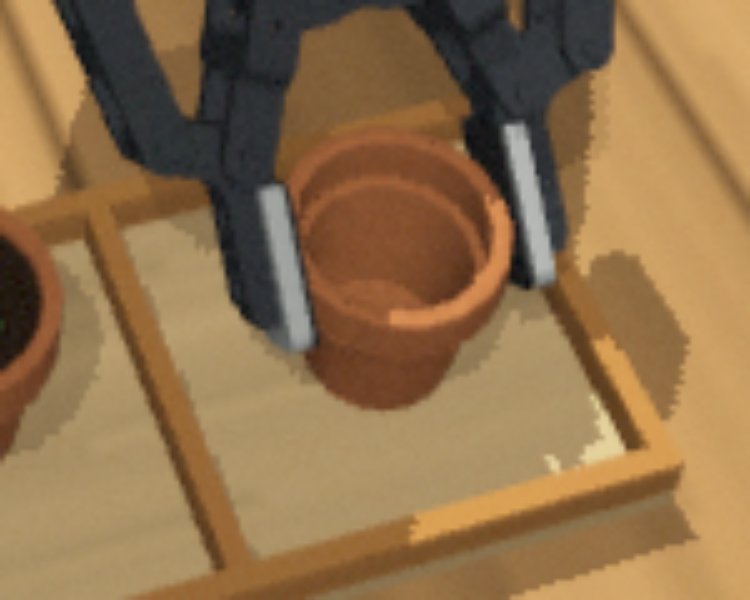

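```bash
python3 - <<'E'
from h import *
f=lambda x,y:(330+x/5,340+y/5)
print(plane('side',[f(385,375)],.006),plane('side',[f(130,230),f(635,440),f(250,555)],.006).round(4).tolist())
E
```

```text
[[ 0.63360171 -0.24392156  0.006     ]] [[0.5897, -0.1882, 0.006], [0.6824, -0.2768, 0.006], [0.5854, -0.276, 0.006]]
```

```bash
python3 -m jog '[{"dx":-0.02,"dy":0,"dz":-0.02,"rx":0,"ry":0,"rz":0,"fingers":4.8},{"dx":0,"dy":0,"dz":0,"rx":0,"ry":0,"rz":0,"fingers":5.3},{"dx":0,"dy":0,"dz":0,"rx":0,"ry":0,"rz":0,"fingers":5.8},{"dx":0,"dy":0,"dz":0,"rx":0,"ry":0,"rz":0,"fingers":6.4},{"dx":0,"dy":0,"dz":0,"rx":0,"ry":0,"rz":0,"fingers":6.8},{"dx":0,"dy":0,"dz":0,"rx":0,"ry":0,"rz":0,"fingers":6.8}]';python3 - <<'E'
from h import *
s=camera('side')[:,:,::-1].copy()
cv2.imwrite('pics/b19.png',cv2.resize(s[340:460,330:480],None,fx=5,fy=5))
E
```

```text
time: 24.85
tcp_pos: [0.6314, -0.2501, 0.0384]
tool_rot: [0.658, 0.648, -0.273, 0.268]
contact_force: [-0.0, -0.2, -0.1]
grip_width: 0.795
```

View pics/b19.png

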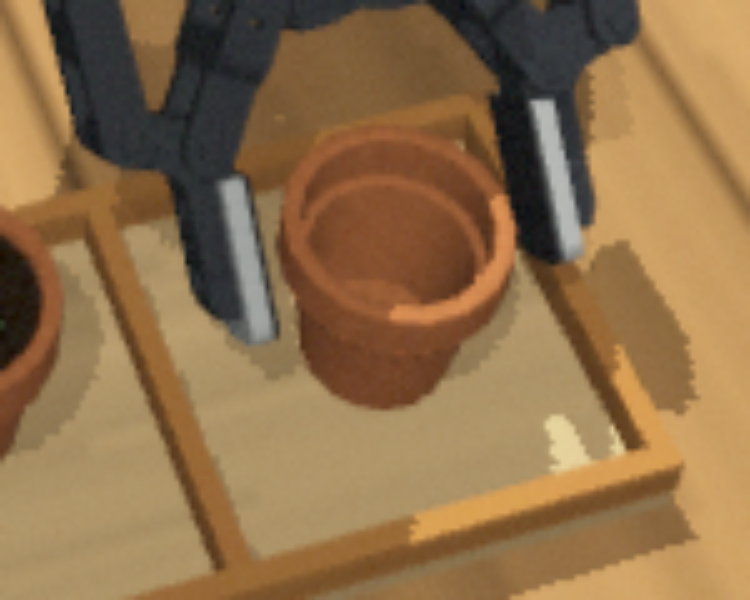

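Released and standing. Retreat along the tool axis, then check.

```bash
python3 -m jog '[{"dx":0,"dy":0,"dz":-1,"rx":0,"ry":0,"rz":0,"fingers":6.8},{"dx":0,"dy":0,"dz":-2,"rx":0,"ry":0,"rz":0,"fingers":6.8},{"dx":0,"dy":0,"dz":-3,"rx":0,"ry":0,"rz":0,"fingers":6.8},{"dx":0,"dy":0,"dz":-3,"rx":0,"ry":0,"rz":0,"fingers":6.8},{"dx":0,"dy":0,"dz":-3,"rx":0,"ry":0,"rz":0,"fingers":6.8},{"dx":-2.5,"dy":0,"dz":-2.5,"rx":0,"ry":0,"rz":0,"fingers":6.8},{"dx":-2.5,"dy":0,"dz":-2.5,"rx":0,"ry":0,"rz":0,"fingers":6.8},{"dx":-2.5,"dy":0,"dz":-2.5,"rx":0,"ry":0,"rz":0,"fingers":6.8}]';python3 -m jog '[{"dx":3,"dy":0,"dz":-3,"rx":0,"ry":0,"rz":0,"fingers":6.8},{"dx":3,"dy":0,"dz":-3,"rx":0,"ry":0,"rz":0,"fingers":6.8},{"dx":3,"dy":0,"dz":-3,"rx":0,"ry":0,"rz":0,"fingers":6.8},{"dx":3,"dy":0,"dz":-3,"rx":0,"ry":0,"rz":0,"fingers":6.8},{"dx":3,"dy":0,"dz":-3,"rx":0,"ry":0,"rz":0,"fingers":6.8},{"dx":3,"dy":0,"dz":-3,"rx":0,"ry":0,"rz":0,"fingers":6.8},{"dx":3,"dy":0,"dz":-3,"rx":0,"ry":0,"rz":0,"fingers":6.8}]';python3 - <<'E'
from h import *
s=camera('side')[:,:,::-1].copy();t=camera('top')[:,:,::-1].copy()
cv2.imwrite('pics/e_s.png',s);cv2.imwrite('pics/e_t.png',t)
cv2.imwrite('pics/b20.png',np.hstack([cv2.resize(s[340:480,170:480],(520,235)),cv2.resize(t[150:370,430:550],(280,513))[:235*0+235] if 0 else np.zeros((235,0,3),np.uint8)]))
a=cv2.resize(s[180:480,150:500],(500,428));b=cv2.resize(t[150:370,430:580],(292,428));cv2.imwrite('pics/b20.png',np.hstack([a,b]))
E
```

```text
time: 25.7
tcp_pos: [0.6331, -0.1634, 0.232]
tool_rot: [0.658, 0.649, -0.273, 0.268]
contact_force: [1.2, -0.5, 0.0]
grip_width: 0.792
time: 26.4
tcp_pos: [0.6371, 0.1349, 0.2307]
tool_rot: [0.658, 0.649, -0.273, 0.268]
contact_force: [0.1, 0.3, -0.5]
grip_width: 0.795
```

View pics/b20.png

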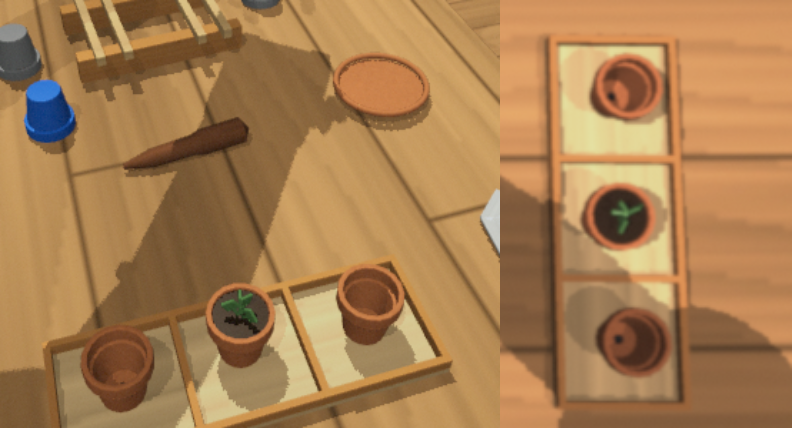

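```bash
python3 - <<'E'
from h import *
f=lambda x,y:(430+(x-500)*150/292,150+y*220/428)
for n,h,r in(('near',(617,340),(634,342)),('far',(612,97),(628,86))):
    a=plane('top',[f(*h)],.011)[0];b=plane('top',[f(*r)],.058)[0];print(n,a.round(4),b.round(4),'tilt',(b-a)[:2]/.047)
for im in('0',):pass
t0=cv2.imread('pics/top0.png');t1=cv2.imread('pics/e_t.png');s0=cv2.imread('pics/side0.png');s1=cv2.imread('pics/e_s.png')
print('diff dibber/saucer/seedling side', [float(cv2.absdiff(s0[y:y2,x:x2],s1[y:y2,x:x2]).mean().round(1)) for x,y,x2,y2 in((235,260,328,302),(380,215,455,268),(290,375,345,440))])
E
```

```text
near [ 0.4259 -0.2302  0.011 ] [ 0.4271 -0.2281  0.058 ] tilt [0.0236592  0.04404634]
far [ 0.6303 -0.236   0.011 ] [ 0.6301 -0.2338  0.058 ] tilt [-0.00411339  0.0472109 ]
diff dibber/saucer/seedling side [12.9, 7.0, 11.5]
```

```bash
python3 -m jog '[{"dx":0,"dy":0,"dz":0,"rx":0,"ry":0,"rz":0,"fingers":6.8},{"dx":0,"dy":0,"dz":0,"rx":0,"ry":0,"rz":0,"fingers":6.8}]'; python3 -c "
from workcell import sign_off;print(sign_off())"
```

```text
time: 26.7
tcp_pos: [0.6378, 0.1316, 0.2301]
tool_rot: [0.658, 0.648, -0.273, 0.268]
contact_force: [0.4, 0.2, 0.6]
grip_width: 0.796
the job is handed in; nothing more can be done
None
```

Both pots are standing mouth up in the two end cells of the tray, and I handed the job in at 26.7 s. I gripped each pot by its rim on the rack, turned it upright in the air and lowered it until the foot touched the floor. Then I eased off the force, opened the jaws and backed away.

**Position:** the drain holes are at (0.426, -0.230) and (0.630, -0.236), within about 2 mm of the cell centres I measured.

**Tilt:** the measured tilt is about 0.05 rad for both pots. It is nearly the same for each and about as large as the measuring error; the limit is 0.12 rad.

**Set-down force:** the wrist force reached about 15 N for the near pot and 26–28 N for the far one, against the 35 N limit.

**Other objects:** the planted pot, dibber and saucer are at the same pixels as at the start, to within about a pixel. A plain image difference there was not zero, which I put down to the arm's shadow.

**Disagreements:**
- The far pot touched down about 2 mm higher than predicted.
- While the far pot was still held, the side camera put its foot about 10 mm further to -y than the top camera did later. Either value is within the 32 mm tolerance.

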